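# Pack up pine blocks to the setting post and bridge them with a flat bar

## Robot

A 6-joint arm with a two-finger parallel gripper is mounted at the origin on a cart in front of the work surface, level with it; the furniture and walls round the work are solid. World frame = base frame: x ahead of the robot, y to its left, z up, the work surface at z = 0. Lengths are in m, angles in degrees, forces in N, time in s.
With the tool pointing down it reaches from about 0.35 to 1 m from the base axis. Payload 7.1 kg.
Tool frame: the origin (TCP) lies at the very end of the fingers, on their centre line; the grasp point (between the pads) lies arm.pinch_z behind it (arm.pinch_z is the distance from the TCP to the grasp point, in m); x points along the fingers, y is the direction in which the jaws open and shut, and the axes are right-handed (so a half turn about x gives the same grasp; the last joint's range is limited). The gripper opens to 85 mm and grips with 20 to 120 N. Pads are 22 mm wide; open, the fingers measure 114 mm over their backs; the gripper's body (76 mm by 85 mm) begins 54 mm behind the grasp point. The pads swing forward as they close: fully open they stand 13 mm farther back than shut.
Start: joints at [-64.859, 24.242, 93.386, -0, 62.372, -1.089], TCP at [0.276, -0.561, 0.193] pointing down, gripper open.
Joint ranges: [-172.04, 172.04], [-51.8, 120.97], [4.93, 147.93], [-75.15, 255.16], [6.16, 154.13], [-145.62, 145.62]. Speed limits (degrees/s): [136.94, 136.94, 172.46, 180, 180, 180].

## Interface

Orientations are given as [roll, pitch, yaw] about the fixed x, y, z axes, in that order (R = Rz(yaw) Ry(pitch) Rx(roll)).
In Python, from bench import status, viewer, ticket, arm gives the robot as it stands.
- The arm moves only by the tool jog_arm, never from a script. Its argument "rows" is a list of rows, each an object with "xyz": the shift along the world's x, y, z in m, a list of three; "twist": the turn, a rotation vector about the world's x, y, z in rad, a list of three; "grip": the closure, from 0 (fully open) to 1 (shut). A call has 1 to 5 rows; each row shifts and turns the pose as measured when the row begins; what a row does not reach is not made up. A row lasts 1/12 s, in which the tool goes at most 41.7 mm and 7.16 degrees, less where a joint would pass 70% of its speed; a pose out of reach is approached as far as the arm can. A call with a gripper value outside its range is refused whole. The fingers move at their own pace and stop on an object; "newtons" is the grip in N (left out, the last holds). Time passes only in rows, so rows that do not move let the fingers close. It gives the time, the measured TCP pose, the force and the opening at its end, in the units of the state.
- status.observe(): the state, without advancing time (a new reading comes with each control period).
- viewer.camera(name): name is "side" or "top" or "wrist"; returns the picture (480x640x3 uint8, blue, green, red); there is no depth.
- viewer.calibration(name): a dict with "fovy" (degrees; the focal length in pixels is half the picture's height over the tangent of half this angle, whatever the lens; pixels are square), "cx", "cy" (the principal point, pixels), "R" (3x3) and "t" (3): a world point X has camera coordinates R X + t; the wrist camera has in their place "hand_eye" (4x4, takes a point from camera to tool coordinates, whose origin is the TCP and whose axes are the tool frame's). Camera axes: x right, y down, z forward; pixel columns grow to the right and rows downward; lengths in m; the calibration is good to about 2 mm. A picture is of the moment at which its call begins: read the wrist's pose just before it. calibration takes no time and is no camera call.
- ticket.hand_in(): hands the job in, once; it reports no verdict.
The state is a dict: "clock": time; "joint_positions": joint angles; "dq": joint speeds; "tau": joint torques, N m; "ee_pos": TCP position; "orientation": TCP orientation; "ft_force": force on the tool from outside, world axes, zero at the start; "torque": the same for the moment, N m; "width": finger opening in m.
Only numpy, scipy, OpenCV 4.12 (cv2) and the standard library are available. Lean on these libraries where they do the work, as an engineer would, in place of code of your own. Each camera call takes 0.05 s, during which the arm holds its last target.

## Task

One pine block already lies beside a steel setting post. Stack more of the loose pine blocks squarely on it, just enough that the top of the stack is level with the top of that post, and leave any spare block lying on the bench; then lay the flat steel bar level across the post and the stack, square across them with its middle over the gap. Leave both steel posts, the first block, the oil bottle and the screwdriver where they are.

Things in the scene. Friction and masses are not known exactly. Their poses are not given: they have to be found in the camera images.
- first_block_center (a point): The first pine block, 45 wide x 160 long x 30 mm high (all four pine blocks are alike), lying flat. The point is its centre, 15 mm above its underside; its x axis runs across the width, its y axis along the length, z up. It already lies on the bench beside one of the two steel posts; that post's axis stands 105 mm from this point along the block's +x axis
- block_1_center (a point): A loose pine block, 45 wide x 160 long x 30 mm high (all four pine blocks are alike), lying flat. The point is its centre, 15 mm above its underside; its x axis runs across the width, its y axis along the length, z up. At the start it lies on the bench, to be used or left as spare
- block_2_center (a point): A loose pine block, 45 wide x 160 long x 30 mm high (all four pine blocks are alike), lying flat. The point is its centre, 15 mm above its underside; its x axis runs across the width, its y axis along the length, z up. At the start it lies on the bench, to be used or left as spare
- block_3_center (a point): A loose pine block, 45 wide x 160 long x 30 mm high (all four pine blocks are alike), lying flat. The point is its centre, 15 mm above its underside; its x axis runs across the width, its y axis along the length, z up. At the start it lies on the bench, to be used or left as spare
- flat_bar_center (a point): Bright flat steel bar, 26 wide x 177 long x 6 mm thick, lying flat at the start on a low wooden rest; grip it by its long edges at its middle. The point is its centre (3 mm above its underside); its x axis runs across the width, its y axis along the length, z up
- bar_rest: Fixed low wooden rest under the flat bar, origin at the middle of its underside: two cleats 20 mm high, 60 mm either side of the middle along y, each 44 mm across the bar (x) x 16 mm along it (y); between them only a 3 mm high strip, 30 mm wide. It holds the bar's underside 20 mm above the bench
- flat_bar: The same flat bar; origin at the centre of its underside
- low_post_top (a point): The low turned steel setting post: round, 36 mm in diameter, 60 mm high over all (as high as two blocks), on a round flange 58 mm in diameter and 8 mm high, with a red band just under its top. Loose but heavy (0.9 kg). The point is the centre of its flat top face. Either this post or the tall one stands beside the first block; the other stands apart, at least 160 mm from the first block
- tall_post_top (a point): The tall steel setting post: like the low one, but 90 mm high (as high as three blocks). The point is the centre of its flat top face
- low_post: The low post; origin at the centre of its foot
- tall_post: The tall post; origin at the centre of its foot
- oil_bottle: Bystander: yellow plastic oil bottle, 52 x 74 x 127 mm, origin at the centre of its underside
- driver_1: Bystander: screwdriver with a yellow handle, 212 mm long, lying on the bench; origin under its middle
Mind the look-alikes: they are no part of the job. Leave any purple look-alike of the tall_post alone.

How it is judged:
By the outcome, as a careful person would: the job done as asked, in the order asked, and still so for the second after the job is handed in, with the robot touching nothing.
It also fails if it takes over 59 s, if anything falls off the work surface, if the arm or the gripper's body presses on something with over 40 N, if the wrist force passes 120 N, or if a joint passes its speed limit or range.

## Working session

There is one attempt and no reset: what is moved stays moved. The work goes in short steps, Python scripts to look and compute and a tool call to move; the robot and the scene stay as the last step left them, time stands still between calls to the robot, and variables do not carry over. Pictures are saved under pics/ and viewed, and the job is handed in when it is done.

Besides the shell and the picture viewer there is one more tool, called as a command line: name --argument value ..., lists and objects as JSON in quotes. jog_arm: Moves the arm, as the interface text tells. Its arguments: {"type":"object","properties":{"rows":{"type":"array"},"newtons":{"type":"number"}},"required":["rows"]}

```bash
ls; mkdir -p pics; python3 - <<'E'
from bench import status, viewer, ticket, arm
import cv2
print(status.observe()); print(arm.pinch_z)
for n in ("side","top"):
    print(n,viewer.calibration(n)); cv2.imwrite(f"pics/{n}0.png",viewer.camera(n))
print(viewer.calibration("wrist"))
E
```

```text
pics
{'clock': 0.0, 'joint_positions': array([-6.48595535e+01,  2.42866712e+01,  9.34327139e+01,  6.50438977e-04,
        6.23721995e+01, -1.08867315e+00]), 'dq': array([-0.02869114,  0.01361392,  0.01701047,  0.06264298, -0.08769183,
        0.08161658]), 'tau': array([-1.62089604e-03, -5.57391572e+01, -2.81739056e+01, -1.57798863e-04,
        7.48972903e-03,  3.38536069e-06]), 'ee_pos': array([ 0.27598774, -0.56007101,  0.19261255]), 'orientation': array([-91.44888685,  89.90841355, 114.77993067]), 'ft_force': array([-0.30334139, -0.36152122, -0.79599815]), 'torque': array([-0.08348717,  0.01575336, -0.02022726]), 'width': 0.08514548256823742}
0.0187
side {'fovy': 56.429046557769695, 'cx': 320.99906596389854, 'cy': 240.03861738869367, 'R': array([[-0.82371352,  0.56694459,  0.00835917],
       [ 0.43117127,  0.63588646, -0.64010916],
       [-0.36822191, -0.52366233, -0.76823849]]), 't': array([ 0.50889398, -0.20742576,  1.7175939 ])}
top {'fovy': 45.80302000547276, 'cx': 316.0363356230627, 'cy': 235.44409406193645, 'R': array([[-9.37125612e-03, -9.99956077e-01,  1.52789848e-04],
       [-9.85696669e-01,  9.21190950e-03, -1.68277206e-01],
       [ 1.68268407e-01, -1.72757324e-03, -9.85739701e-01]]), 't': array([-0.01617672,  0.61562485,  1.46921039])}
{'fovy': 64.47638135013379, 'cx': 322.6530708885651, 'cy': 244.28360775463588, 'hand_eye': array([[-4.62247319e-04, -2.66558757e-01,  9.63818559e-01,
        -1.80451774e-01],
       [ 9.99999349e-01, -1.12893625e-03,  1.67375044e-04,
        -1.52460405e-05],
       [ 1.04347443e-03,  9.63818009e-01,  2.66559106e-01,
        -6.76485691e-02],
       [ 0.00000000e+00,  0.00000000e+00,  0.00000000e+00,
         1.00000000e+00]])}
```

View pics/top0.png

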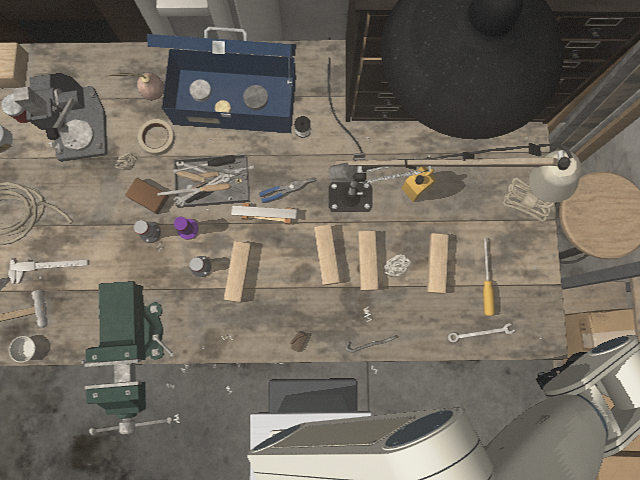

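View pics/side0.png

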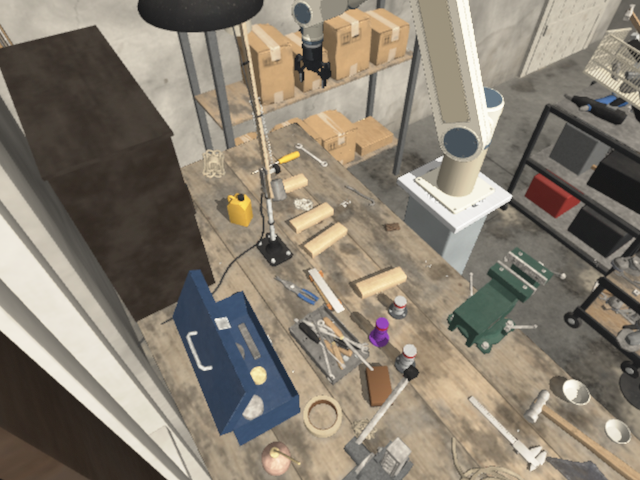

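```bash
python3 - <<'E'
import cv2,numpy as np
t=cv2.imread("pics/top0.png"); s=cv2.imread("pics/side0.png")
cv2.imwrite("pics/c1.png",cv2.resize(t[190:320,120:320],None,fx=4,fy=4,interpolation=cv2.INTER_CUBIC))
cv2.imwrite("pics/c2.png",cv2.resize(s[250:400,290:490],None,fx=4,fy=4,interpolation=cv2.INTER_CUBIC))
cv2.imwrite("pics/c3.png",cv2.resize(t[190:320,300:500],None,fx=4,fy=4,interpolation=cv2.INTER_CUBIC))
E
```

```text
(no output)
```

View pics/c1.png

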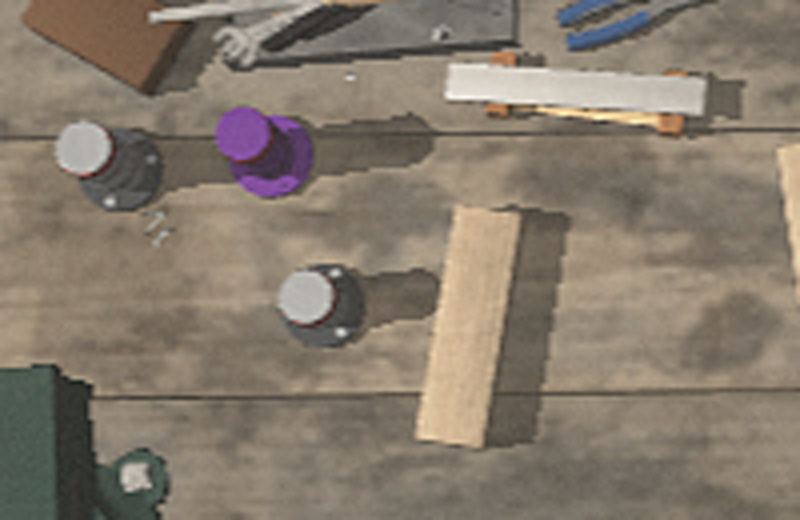

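View pics/c2.png

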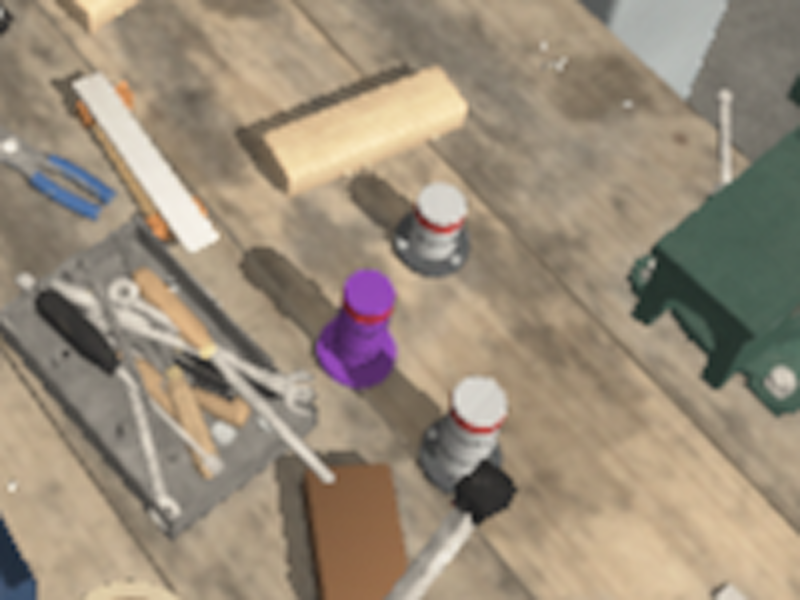

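View pics/c3.png

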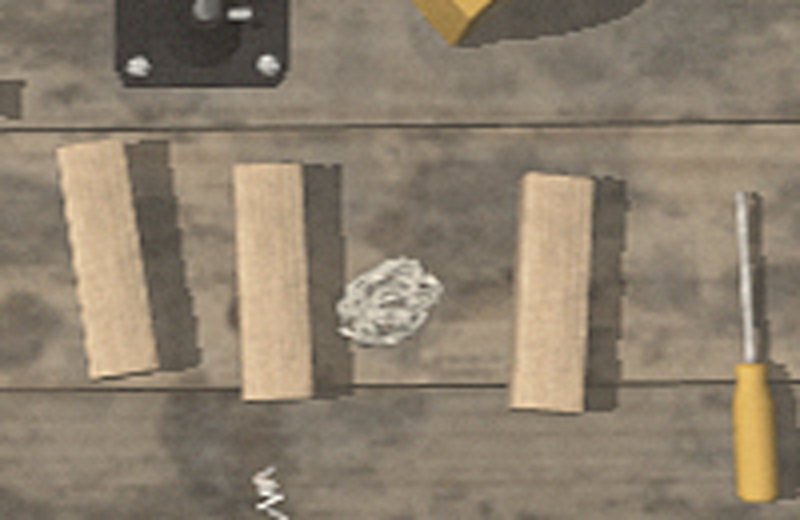

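```bash
cat > h.py <<'E'
import numpy as np,cv2
from bench import viewer,status,arm
def cal(n):
    c=viewer.calibration(n); f=240/np.tan(np.radians(c['fovy'])/2)
    K=np.array([[f,0,c['cx']],[0,f,c['cy']],[0,0,1]]); return K,np.array(c['R']),np.array(c['t'])
def calw():
    s=status.observe(); c=viewer.calibration('wrist')
    from scipy.spatial.transform import Rotation as Ro
    T=np.eye(4);T[:3,:3]=Ro.from_euler('xyz',s['orientation'],degrees=True).as_matrix();T[:3,3]=s['ee_pos']
    W=np.linalg.inv(T@np.array(c['hand_eye']))
    f=240/np.tan(np.radians(c['fovy'])/2)
    return np.array([[f,0,c['cx']],[0,f,c['cy']],[0,0,1]]),W[:3,:3],W[:3,3]
def proj(C,X):
    K,R,t=C; p=(R@np.atleast_2d(X).T).T+t; p=p@K.T; return p[:,:2]/p[:,2:]
def onplane(C,uv,z):
    K,R,t=C; o=-R.T@t; d=R.T@np.linalg.inv(K)@np.array([uv[0],uv[1],1.]); return o+d*(z-o[2])/d[2]
def tri(C1,a,C2,b):
    A=[]
    for (K,R,t),p in((C1,a),(C2,b)):
        P=K@np.c_[R,t]; A+= [p[0]*P[2]-P[0],p[1]*P[2]-P[1]]
    X=np.linalg.svd(np.array(A))[2][-1]; return X[:3]/X[3]
def rect(C,img,z,x0,x1,y0,y1,s=1000):
    # rectified: col = (y1-y)*s, row=(x1-x)*s
    w=int((y1-y0)*s);h=int((x1-x0)*s)
    W=np.array([[x1,y1,z],[x1,y0,z],[x0,y0,z],[x0,y1,z]]); src=proj(C,W).astype(np.float32)
    H=cv2.getPerspectiveTransform(src,np.float32([[0,0],[w,0],[w,h],[0,h]]))
    return cv2.warpPerspective(img,H,(w,h),flags=cv2.INTER_CUBIC)
E
python3 - <<'E'
from h import *
T=cal('top');S=cal('side')
q=lambda u,o:((u[0]+.5)/4-.5+o[0],(u[1]+.5)/4-.5+o[1])
for a,b in (((306,297),(442,205)),((84,149),(479,402)),((243,133),(370,294))):
    print(tri(T,q(a,(120,190)),S,q(b,(290,250))))
img=cv2.imread("pics/top0.png")
r=rect(T,img,.03,.4,.75,-.35,.45)
cv2.imwrite("pics/r.png",r)
for p in [(60,-0.6)]:pass
for pts in [((455,206),(522,209),(483,447),(417,440))]:
    W=[onplane(T,q(u,(120,190)),.03) for u in pts]; print(np.round(W,4))
for pts in [((57,149),(125,139),(159,370),(91,380)),((234,163),(301,163),(312,398),(245,401)),((526,172),(594,178),(583,411),(511,409))]:
    W=np.array([onplane(T,q(u,(300,190)),.03) for u in pts]); print(np.round(W,4),W.mean(0))
W=np.array([onplane(T,q(u,(120,190)),.026) for u in ((447,63),(705,77),(703,115),(446,102))]);print(np.round(W,4),W.mean(0))
E
```

```text
[0.54092028 0.29711258 0.05519145]
[0.6367793  0.43907827 0.08429939]
[0.64596097 0.33523167 0.08497732]
[[0.6057 0.2024 0.03  ]
 [0.6032 0.1569 0.03  ]
 [0.4429 0.1813 0.03  ]
 [0.448  0.2253 0.03  ]]
[[ 0.643  -0.0163  0.03  ]
 [ 0.6495 -0.0627  0.03  ]
 [ 0.4917 -0.0833  0.03  ]
 [ 0.4855 -0.0377  0.03  ]] [ 0.56741201 -0.05001459  0.03      ]
[[ 0.6322 -0.1367  0.03  ]
 [ 0.6317 -0.1822  0.03  ]
 [ 0.4721 -0.1853  0.03  ]
 [ 0.4705 -0.1405  0.03  ]] [ 0.55160379 -0.16117338  0.03      ]
[[ 0.6241 -0.3351  0.03  ]
 [ 0.6195 -0.3811  0.03  ]
 [ 0.4617 -0.3661  0.03  ]
 [ 0.4635 -0.3181  0.03  ]] [ 0.54219174 -0.35008123  0.03      ]
[[0.706  0.21   0.026 ]
 [0.6945 0.0327 0.026 ]
 [0.6679 0.0342 0.026 ]
 [0.6786 0.2102 0.026 ]] [0.68671776 0.12177276 0.026     ]
```

View pics/r.png

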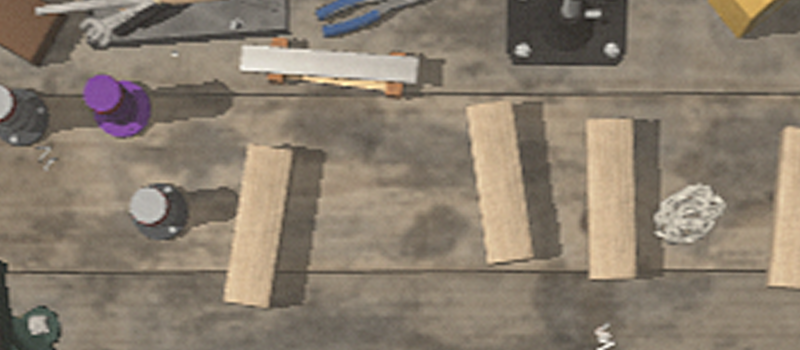

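```bash
python3 - <<'E'
from h import *
from scipy.spatial.transform import Rotation as Ro
T=cal('top');S=cal('side')
print(onplane(T,(196.1,263.9),.06), onplane(S,(400.1,300.9),.06))
print(tri(T,(475,60),S,(205,5)), tri(T,(350,190),S,(272,250)))
s=status.observe(); print(np.round(Ro.from_euler('xyz',s['orientation'],degrees=True).as_matrix(),3))
E
```

```text
[0.54082646 0.29556291 0.06      ] [0.54263655 0.29993641 0.06      ]
[ 0.76191563 -0.26275792  0.74948307] [ 0.74571975 -0.11476903  0.01508934]
[[-0.001  0.442 -0.897]
 [ 0.001 -0.897 -0.442]
 [-1.    -0.001 -0.   ]]
```

jog_arm --rows '[{"xyz": [0.02, 0.036, 0], "twist": [0, 0, -0.065], "grip": 0}, {"xyz": [0.02, 0.036, 0], "twist": [0, 0, -0.065], "grip": 0}, {"xyz": [0.02, 0.036, 0], "twist": [0, 0, -0.065], "grip": 0}, {"xyz": [0.02, 0.036, 0], "twist": [0, 0, -0.065], "grip": 0}, {"xyz": [0.02, 0.036, 0], "twist": [0, 0, -0.065], "grip": 0}]'

```text
clock: 0.52
ee_pos: [0.3735, -0.381, 0.1905]
orientation: [-15.4, 89.9, 170.9]
ft_force: [0.4, -0.1, 0.1]
width: 0.0855
```

jog_arm --rows '[{"xyz": [0.02, 0.036, 0], "twist": [0, 0, 0], "grip": 0}, {"xyz": [0.02, 0.036, 0], "twist": [0, 0, 0], "grip": 0}, {"xyz": [0.02, 0.036, 0], "twist": [0, 0, 0], "grip": 0}, {"xyz": [0.02, 0.036, 0], "twist": [0, 0, 0], "grip": 0}, {"xyz": [0.02, 0.036, 0], "twist": [0, 0, 0], "grip": 0}]'

```text
clock: 0.93
ee_pos: [0.4718, -0.1971, 0.1896]
orientation: [-28.6, 89.8, 157.3]
ft_force: [1.4, -1.0, -1.0]
width: 0.0853
```

jog_arm --rows '[{"xyz": [0.02, 0.036, 0], "twist": [0, 0, 0], "grip": 0}, {"xyz": [0.02, 0.036, 0], "twist": [0, 0, 0], "grip": 0}, {"xyz": [0.015, 0.03, 0], "twist": [0, 0, 0], "grip": 0}, {"xyz": [0, 0.0, 0], "twist": [0, 0, 0], "grip": 0}]'

```text
clock: 1.27
ee_pos: [0.5291, -0.0864, 0.1892]
orientation: [-48.8, 89.7, 137.3]
ft_force: [-0.4, -0.3, -0.2]
width: 0.0852
```

```bash
cat > look.py <<'E'
import sys
from h import *
n=sys.argv[1]
C=calw(); img=viewer.camera('wrist'); cv2.imwrite(f"pics/{n}.png",img)
np.savez(f"pics/{n}.npz",K=C[0],R=C[1],t=C[2]); s=status.observe()
from scipy.spatial.transform import Rotation as Ro
M=Ro.from_euler('xyz',s['orientation'],degrees=True).as_matrix()
print(s['clock'],np.round(s['ee_pos'],4),'yawy',np.degrees(np.arctan2(M[1,1],M[0,1])),'xax',np.round(M[:,0],3),s['width'],s['ft_force'])
E
python3 look.py w1
```

```text
1.3167 [ 0.528 -0.088  0.189] yawy -83.82404592422112 xax [-0.005  0.002 -1.   ] 0.0855587578920097 [-0.64655223 -0.3337685  -0.53442652]
```

View pics/w1.png

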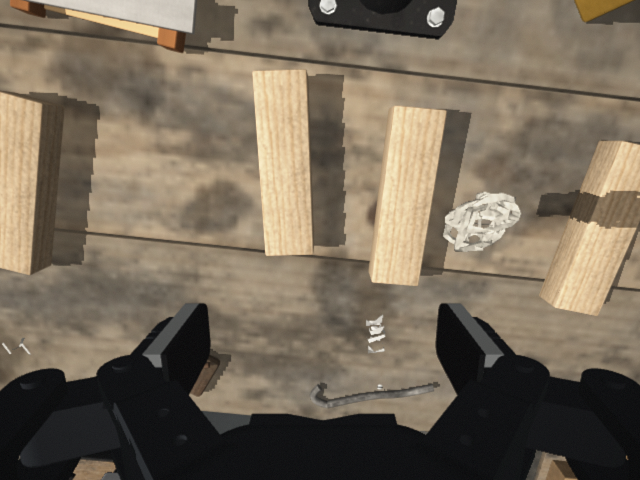

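```bash
cat > q.py <<'E'
from h import *
def L(n):
    d=np.load(f"pics/{n}.npz"); return d['K'],d['R'],d['t']
def quad(C,pts,z):
    W=np.array([onplane(C,p,z) for p in pts])[:,:2]
    c=W.mean(0); e=[np.linalg.norm(W[i]-W[(i+1)%4]) for i in range(4)]
    d1=(W[0]+W[1]-W[2]-W[3])/2; d2=(W[1]+W[2]-W[0]-W[3])/2
    print('centre',np.round(c,4),'edges mm',np.round(np.array(e)*1e3,1),'ang',np.degrees(np.arctan2(d1[1],d1[0])),np.degrees(np.arctan2(d2[1],d2[0])))
    return c
E
python3 - <<'E'
from q import *
C=L('w1'); quad(C,((253,71),(305,69),(312,254),(267,256)),.03)
quad(C,((391,107),(446,110),(417,284),(370,280)),.03)
E
```

```text
centre [ 0.5676 -0.0481] edges mm [ 42.8 158.8  42.1 159.4] ang 7.855919526886891 -81.55351413664044
centre [ 0.5508 -0.158 ] edges mm [ 46.5 157.4  45.1 155.6] ang 1.2560519377794876 -87.91903743947404
```

jog_arm --rows '[{"xyz": [0.022, 0.022, -0.02], "twist": [0, 0, 0.014], "grip": 0}, {"xyz": [0.021, 0.021, -0.02], "twist": [-0.002, -0.005, 0.014], "grip": 0}, {"xyz": [0, 0, -0.035], "twist": [0, 0, 0], "grip": 0}, {"xyz": [0, 0, -0.035], "twist": [0, 0, 0], "grip": 0}, {"xyz": [0, 0, -0.02], "twist": [0, 0, 0], "grip": 0}]'

```text
clock: 1.73
ee_pos: [0.5763, -0.0465, 0.0601]
orientation: [159.3, 89.2, -12.8]
ft_force: [-0.9, 0.2, -0.7]
width: 0.0851
```

```bash
python3 look.py w2
```

```text
1.7833 [ 0.5737 -0.0465  0.0571] yawy -82.13684258675114 xax [ 0.008 -0.003 -1.   ] 0.08574795113054817 [-2.18013643 -0.15370128 -1.85510539]
```

View pics/w2.png

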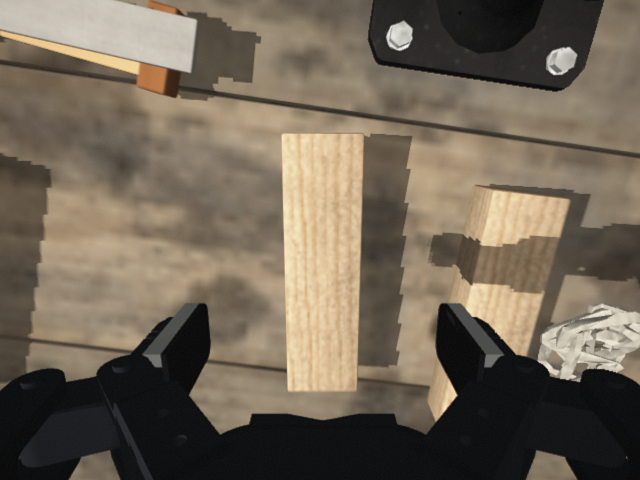

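jog_arm --newtons 40 --rows '[{"xyz": [-0.006, -0.002, -0.02], "twist": [0.001, 0.004, 0], "grip": 0}, {"xyz": [0, 0, -0.025], "twist": [0, 0, 0], "grip": 0}, {"xyz": [0, 0, -0.008], "twist": [0, 0, 0], "grip": 0}, {"xyz": [0, 0, 0], "twist": [0, 0, 0], "grip": 0}]'

```text
clock: 2.12
ee_pos: [0.5653, -0.0524, 0.002]
orientation: [62.0, 89.9, -110.3]
ft_force: [0.1, -0.0, 0.1]
width: 0.0853
```

```bash
python3 look.py w3
```

```text
2.1667 [ 0.5657 -0.0525  0.0028] yawy -82.32321181923956 xax [ 0.    -0.002 -1.   ] 0.085604238555364 [-0.46114806  0.67055807 -0.39368795]
```

jog_arm --newtons 40 --rows '[{"xyz": [0.001, 0.003, 0.002], "twist": [0, 0, 0], "grip": 0.3}, {"xyz": [0, 0, 0], "twist": [0, 0, 0], "grip": 1}, {"xyz": [0, 0, 0], "twist": [0, 0, 0], "grip": 1}, {"xyz": [0, 0, 0], "twist": [0, 0, 0], "grip": 1}, {"xyz": [0, 0, 0], "twist": [0, 0, 0], "grip": 1}]'

```text
clock: 2.58
ee_pos: [0.5709, -0.0505, 0.0112]
orientation: [154.1, 89.5, -18.3]
ft_force: [0.1, 0.5, 0.6]
width: 0.0255
```

jog_arm --rows '[{"xyz": [0, 0, 0], "twist": [0, 0, 0], "grip": 1}, {"xyz": [0, 0, 0.0], "twist": [0, 0, 0], "grip": 1}]'

```text
clock: 2.75
ee_pos: [0.5718, -0.0504, 0.0124]
orientation: [156.3, 89.3, -16.0]
ft_force: [0.3, -0.3, 0.1]
width: 0.0002
```

```bash
python3 look.py w4
```

```text
2.8 [ 0.5718 -0.0505  0.0124] yawy -82.36913405636228 xax [ 0.011 -0.003 -1.   ] -0.00024906885545195945 [-0.54598026 -0.08834114  1.28410709]
```

View pics/w4.png

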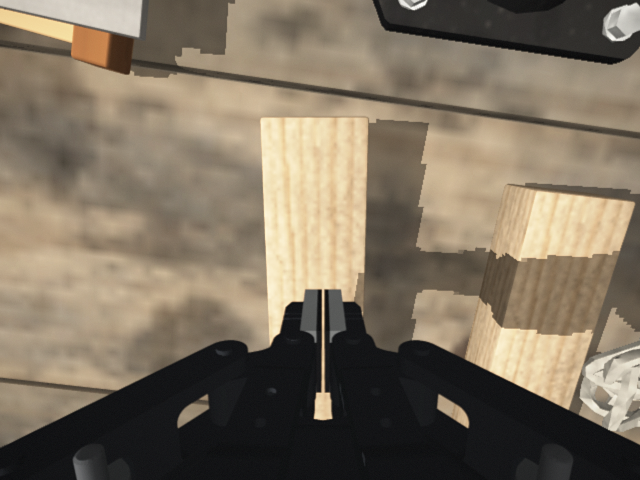

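```bash
python3 - <<'E'
from q import *
C=L('w4'); e=np.array([0.5718,-0.0505,0.0124])
print(proj(C,[e,e+[0,0,.0187],e+[0,0,.03]]))
S=cal('side');i=viewer.camera('side'); p=proj(S,[e])[0]; print(p)
x,y=int(p[0]),int(p[1]); cv2.imwrite('pics/s4.png',cv2.resize(i[y-75:y+75,x-100:x+100],None,fx=4,fy=4,interpolation=cv2.INTER_CUBIC))
E
```

```text
[[322.95386042 278.1886137 ]
 [323.19584978 292.19704482]
 [323.36809617 302.1681512 ]]
[323.74870096 239.76515407]
```

View pics/s4.png

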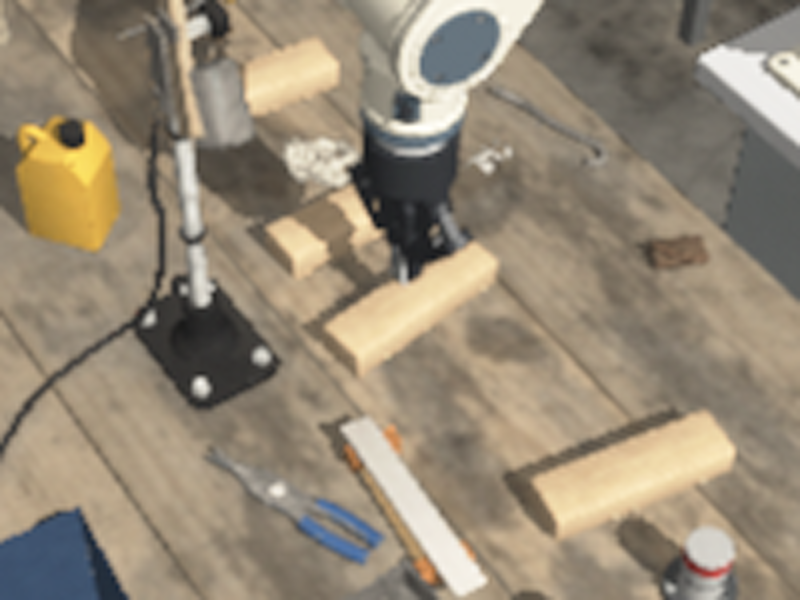

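```bash
python3 - <<'E'
from q import *
C=L('w4')
a,b=onplane(C,(261,118),.03),onplane(C,(368,118),.03); print(a,b,np.linalg.norm(a-b))
# tip candidates in w2/w3
print(-C[1].T@C[2])
i=cv2.imread('pics/w4.png'); j=cv2.imread('pics/w3.png')
cv2.imwrite('pics/c4.png',np.hstack([i[240:440,200:440],j[240:440,120:360]])[:, :].repeat(1,0)); 
E
python3 - <<'E'
import cv2
c=cv2.imread('pics/w3.png'); cv2.imwrite('pics/w3b.png',c)
E
```

```text
[ 0.64354109 -0.01530885  0.03      ] [ 0.64932084 -0.05865418  0.03      ] 0.043728973323062754
[ 0.63680448 -0.04075874  0.19358592]
```

View pics/w3b.png

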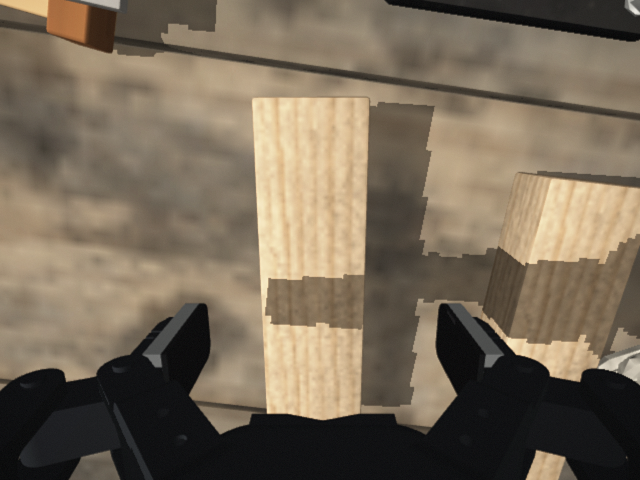

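jog_arm --rows '[{"xyz": [-0.002, 0.001, 0.03], "twist": [0, 0.005, 0], "grip": 1}, {"xyz": [-0.002, 0.001, 0.02], "twist": [0, 0.005, 0], "grip": 0}, {"xyz": [0, 0, 0], "twist": [0, 0, 0], "grip": 0}, {"xyz": [0, 0, 0], "twist": [0, 0, 0], "grip": 0}, {"xyz": [0, 0, 0], "twist": [0, 0, 0], "grip": 0}]'

```text
clock: 3.27
ee_pos: [0.5657, -0.0481, 0.0617]
orientation: [27.7, 89.7, -144.6]
ft_force: [0.1, -0.2, -0.1]
width: 0.0485
```

jog_arm --rows '[{"xyz": [0, 0, 0], "twist": [0, 0, 0], "grip": 0}, {"xyz": [0, 0, 0], "twist": [0, 0, 0], "grip": 0}]'

```text
clock: 3.43
ee_pos: [0.5649, -0.0481, 0.0603]
orientation: [16.6, 89.6, -155.7]
ft_force: [0.4, 0.6, 0.3]
width: 0.0725
```

```bash
python3 look.py w5
```

```text
3.4833 [ 0.5647 -0.0481  0.0601] yawy -82.35636529393996 xax [-0.006 -0.002 -1.   ] 0.0790522234313402 [-0.60967597 -0.91014801 -0.8730628 ]
```

jog_arm --rows '[{"xyz": [0.002, 0, -0.035], "twist": [0, 0, 0], "grip": 0}, {"xyz": [0.001, 0, -0.024], "twist": [0, -0.003, 0], "grip": 0}, {"xyz": [0, 0, -0.008], "twist": [0, 0, 0], "grip": 0}, {"xyz": [0, 0, 0], "twist": [0, 0, 0], "grip": 0}]'

```text
clock: 3.82
ee_pos: [0.5682, -0.0482, -0.0096]
orientation: [45.9, 89.8, -126.4]
ft_force: [-0.8, 0.4, 0.4]
width: 0.0854
```

```bash
python3 look.py w6
```

```text
3.8667 [ 0.5684 -0.0482 -0.009 ] yawy -82.36348339191075 xax [-0.002 -0.003 -1.   ] 0.084950261955025 [-0.40530555 -0.25469571 -0.21953114]
```

View pics/w6.png

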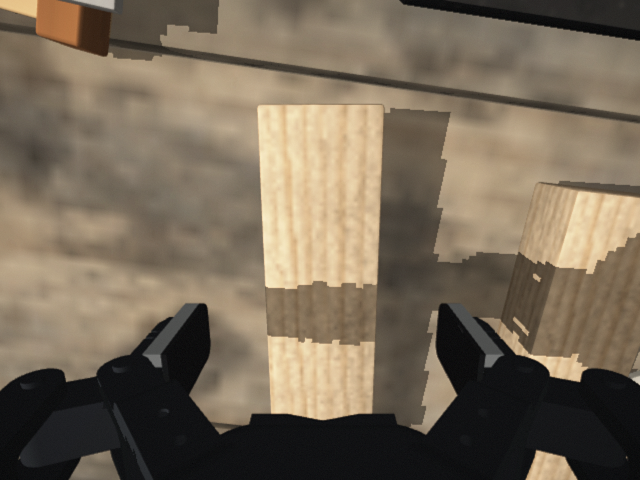

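jog_arm --newtons 40 --rows '[{"xyz": [-0.001, 0, -0.006], "twist": [0, 0, 0], "grip": 0.5}, {"xyz": [0, 0, 0], "twist": [0, 0, 0], "grip": 0.5}, {"xyz": [0, 0, 0], "twist": [0, 0, 0], "grip": 0.7}, {"xyz": [0, 0, 0], "twist": [0, 0, 0], "grip": 1}, {"xyz": [0, 0, 0], "twist": [0, 0, 0], "grip": 1}]'

```text
clock: 4.28
ee_pos: [0.5694, -0.0485, -0.0121]
orientation: [119.5, 89.8, -52.8]
ft_force: [0.2, 0.5, -0.9]
width: 0.0429
```

jog_arm --rows '[{"xyz": [0, 0, 0], "twist": [0, 0, 0], "grip": 1}]'

```text
clock: 4.37
ee_pos: [0.5697, -0.0485, -0.0115]
orientation: [128.3, 89.7, -44.0]
ft_force: [-0.0, -0.2, -1.8]
width: 0.0429
```

```bash
python3 look.py w7
```

```text
4.4167 [ 0.5697 -0.0485 -0.0115] yawy -82.36121378317621 xax [ 0.003 -0.003 -1.   ] 0.04307506989428205 [-0.1144124   0.01657311 -0.26256436]
```

View pics/w7.png

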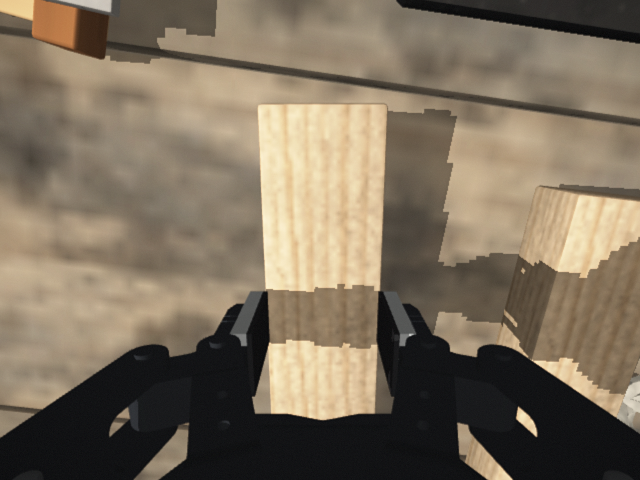

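jog_arm --rows '[{"xyz": [0, 0, 0.03], "twist": [0, 0, 0], "grip": 1}, {"xyz": [0, 0, 0.035], "twist": [0, 0, 0], "grip": 1}, {"xyz": [-0.003, 0.02, 0.03], "twist": [0, 0, -0.05], "grip": 1}, {"xyz": [-0.007, 0.035, 0.005], "twist": [0, 0, -0.07], "grip": 1}, {"xyz": [-0.007, 0.035, 0], "twist": [0, 0, -0.07], "grip": 1}]'

```text
clock: 4.83
ee_pos: [0.5522, 0.0389, 0.0915]
orientation: [142.3, 89.9, -41.7]
ft_force: [0.0, 0.1, -3.4]
width: 0.0429
```

```bash
python3 look.py w8
```

```text
4.8833 [0.551  0.0442 0.0914] yawy -94.2072605281943 xax [ 0.001  0.001 -1.   ] 0.04335201580771768 [-0.88401581  4.5536677  -1.11954754]
```

View pics/w8.png

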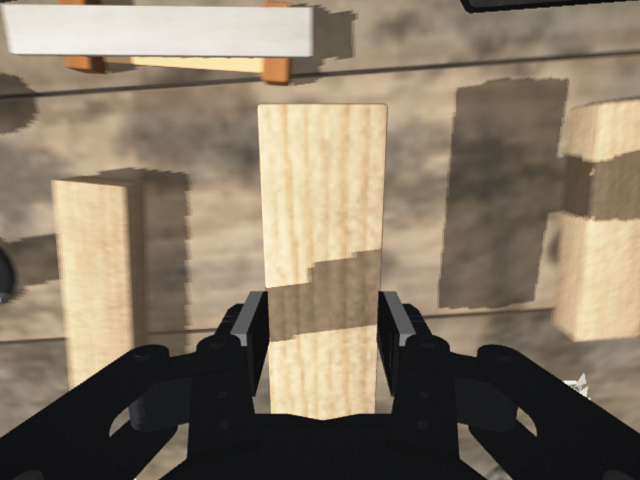

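```bash
python3 - <<'E'
from q import *
for n,z in (('w7',.03),('w8',.0914+.0415)):
    C=L(n); a=onplane(C,(258.5,104),z);b=onplane(C,(386.5,104),z)
    e=np.array([[.5697,-.0485],[.551,.0442]][n=='w8'])
    d=(b-a)[:2]; m=((a+b)/2)[:2]; w=np.linalg.norm(d); d/=w
    fwd=np.array([-d[1],d[0]])
    c=m-fwd*.08
    print(n,'width',w,'yaw long',np.degrees(np.arctan2(fwd[1],fwd[0])),'centre',c,'off tcp along',(c-e)@fwd,'across(d)',(c-e)@d)
C=L('w8')
a=onplane(C,(54,180),.03);b=onplane(C,(131,183),.03); print(a,b,np.linalg.norm(a-b))
E
```

```text
w7 width 0.04406501286452859 yaw long 7.596771633802556 centre [ 0.56884277 -0.04839246] off tcp along -0.0008354861089964594 across(d) -0.00021992569091891815
w8 width 0.04409578929585938 yaw long -4.066834907189418 centre [0.55141012 0.03915995] off tcp along 0.0007665266690952703 across(d) 0.004998272575930894
[0.60701949 0.20456592 0.03      ] [0.60171303 0.15663136 0.03      ] 0.04822738362676497
```

jog_arm --rows '[{"xyz": [-0.03, 0.017, 0.015], "twist": [0, 0, -0.037], "grip": 1}, {"xyz": [-0.03, 0.017, 0.015], "twist": [0, 0, -0.037], "grip": 1}, {"xyz": [-0.03, 0.016, 0.015], "twist": [0, 0, 0], "grip": 1}, {"xyz": [0, 0, 0], "twist": [0, 0, 0], "grip": 1}, {"xyz": [0, 0, 0], "twist": [0, 0, 0], "grip": 1}]'

```text
clock: 5.3
ee_pos: [0.4567, 0.0994, 0.138]
orientation: [-144.7, 89.9, 26.9]
ft_force: [0.8, -1.1, -1.3]
width: 0.0427
```

jog_arm --rows '[{"xyz": [0, 0, 0], "twist": [0, 0, 0], "grip": 1}]'

```text
clock: 5.38
ee_pos: [0.4565, 0.0996, 0.1384]
orientation: [-147.4, 89.8, 24.2]
ft_force: [-0.1, 0.1, -1.9]
width: 0.0426
```

```bash
python3 look.py w9
```

```text
5.4333 [0.457  0.0994 0.1383] yawy -98.3921397340911 xax [ 0.003  0.001 -1.   ] 0.043227629880729784 [-0.11457235  0.16904845 -0.96782504]
```

View pics/w9.png

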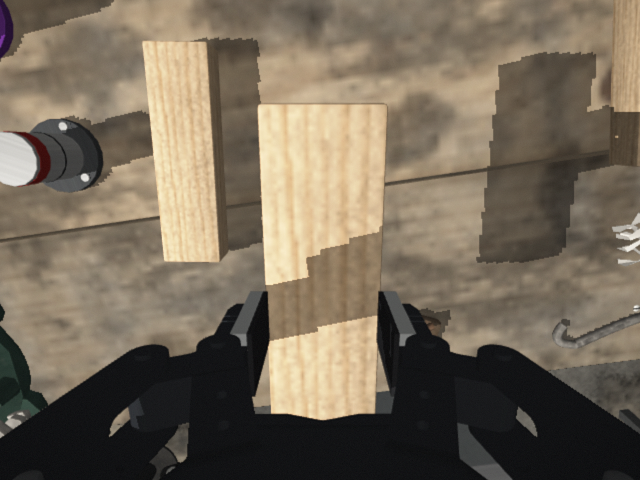

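```bash
python3 - <<'E'
import cv2
i=cv2.imread('pics/w9.png'); cv2.imwrite('pics/c9.png',cv2.resize(i[25:275,0:270],None,fx=2.4,fy=2.4,interpolation=cv2.INTER_CUBIC))
E
python3 - <<'E'
import sys; sys.path.insert(0,'.')
import os; os.chdir('.')
from q import *
quad(L('w9'),((143,41),(207,41),(219.5,262),(164,261)),.03)
E
```

```text
centre [0.5244 0.1938] edges mm [ 44.  159.5  44.2 158.7] ang -9.475542071814226 -98.96484764318711
```

View pics/c9.png

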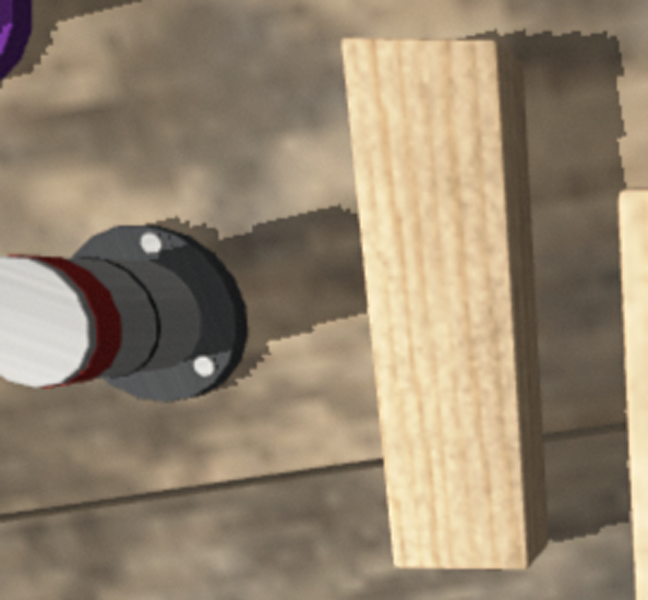

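jog_arm --rows '[{"xyz": [0.022, 0.031, 0], "twist": [0, 0, -0.01], "grip": 1}, {"xyz": [0.022, 0.031, 0], "twist": [0, 0, 0], "grip": 1}, {"xyz": [0.022, 0.031, 0], "twist": [0, 0, 0], "grip": 1}, {"xyz": [0, 0, -0.025], "twist": [0, 0, 0], "grip": 1}, {"xyz": [0, 0, -0.025], "twist": [0, 0, 0], "grip": 1}]'

```text
clock: 5.85
ee_pos: [0.5334, 0.1948, 0.0895]
orientation: [-152.6, 89.2, 18.0]
ft_force: [-0.4, -0.0, -2.0]
width: 0.0428
```

jog_arm --rows '[{"xyz": [0, 0, -0.025], "twist": [0, 0, 0], "grip": 1}, {"xyz": [0, 0, 0], "twist": [0, 0, 0], "grip": 1}, {"xyz": [0, 0, 0], "twist": [0, 0, 0], "grip": 1}]'

```text
clock: 6.1
ee_pos: [0.5344, 0.1936, 0.0576]
orientation: [-154.9, 89.6, 15.7]
ft_force: [0.0, 0.2, -0.6]
width: 0.0431
```

```bash
python3 look.py w10
```

```text
6.15 [0.5338 0.1933 0.0576] yawy -99.45970795077979 xax [ 0.006  0.002 -1.   ] 0.04281113372751552 [-0.516738   -0.43279471 -1.93077556]
```

View pics/w10.png

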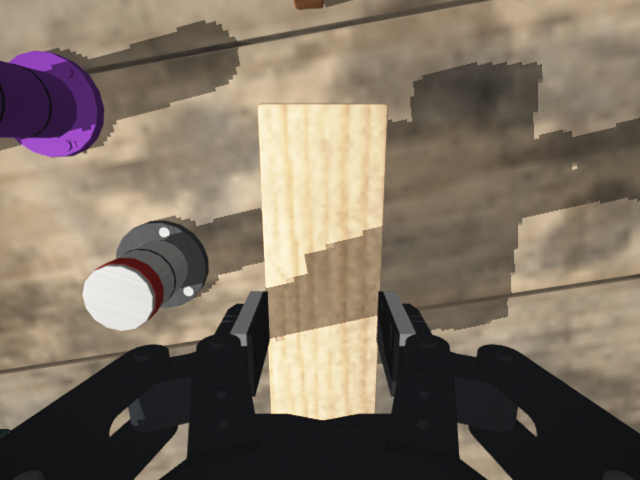

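```bash
python3 - <<'E'
from q import *
C=L('w10'); print(onplane(C,(120,297),.06), onplane(C,(83,295),.06),onplane(C,(157,299),.06))
E
```

```text
[0.54213997 0.29625686 0.06      ] [0.54625665 0.31436859 0.06      ] [0.53801315 0.27810054 0.06      ]
```

jog_arm --rows '[{"xyz": [-0.009, 0, -0.01], "twist": [0.001, 0.004, 0.007], "grip": 1}, {"xyz": [0, 0, -0.015], "twist": [0, 0, 0], "grip": 1}, {"xyz": [0, 0, 0], "twist": [0, 0, 0], "grip": 1}, {"xyz": [0, 0, 0], "twist": [0, 0, 0], "grip": 1}]'

```text
clock: 6.48
ee_pos: [0.5263, 0.1927, 0.0349]
orientation: [-134.6, 89.6, 36.3]
ft_force: [1.3, -0.0, -1.0]
width: 0.0428
```

```bash
python3 look.py w11
```

```text
6.5333 [0.5262 0.1927 0.035 ] yawy -99.11851711599702 xax [ 0.006  0.004 -1.   ] 0.04344344939966157 [-0.51701624  0.06479611 -0.93606124]
```

jog_arm --rows '[{"xyz": [-0.001, 0, -0.008], "twist": [-0.004, 0.006, 0.002], "grip": 1}, {"xyz": [0, 0, -0.005], "twist": [0, 0, 0], "grip": 1}, {"xyz": [0, 0, 0], "twist": [0, 0, 0], "grip": 1}]'

```text
clock: 6.78
ee_pos: [0.5266, 0.193, 0.0236]
orientation: [-148.7, 89.8, 22.3]
ft_force: [0.1, 0.3, -1.2]
width: 0.0428
```

```bash
python3 look.py w12; python3 - <<'E'
from h import *
i=viewer.camera('side'); S=cal('side'); x,y=map(int,proj(S,[[.525,.19,.04]])[0])
cv2.imwrite('pics/s12.png',cv2.resize(i[y-60:y+60,x-80:x+80],None,fx=5,fy=5,interpolation=cv2.INTER_CUBIC))
E
```

```text
6.8333 [0.5267 0.1931 0.0239] yawy -99.00119390117275 xax [ 0.004  0.002 -1.   ] 0.04315368728789745 [ 0.06870985 -0.0614446  -1.09475556]
```

View pics/s12.png

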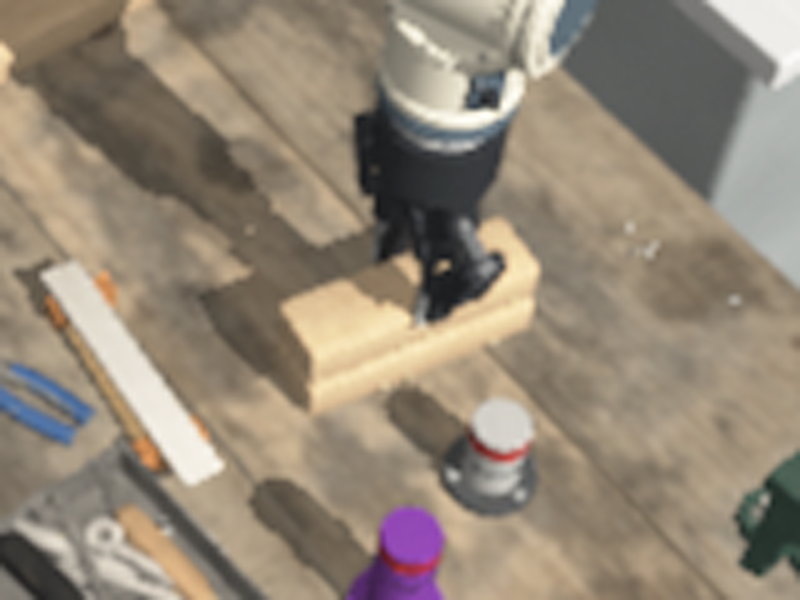

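jog_arm --rows '[{"xyz": [-0.0025, 0, -0.003], "twist": [-0.002, 0.004, 0], "grip": 1}, {"xyz": [0, 0, -0.003], "twist": [0, 0, 0], "grip": 1}, {"xyz": [0, 0, 0], "twist": [0, 0, 0], "grip": 1}]'

```text
clock: 7.13
ee_pos: [0.5245, 0.1934, 0.018]
orientation: [166.2, 90.0, -22.8]
ft_force: [0.1, 0.8, -2.5]
width: 0.0432
```

```bash
python3 look.py w13
```

```text
7.1833 [0.5245 0.1934 0.0182] yawy -98.99312859118072 xax [ 0.001 -0.    -1.   ] 0.04307255268000209 [ 0.08000338  0.31035921 -0.75519869]
```

jog_arm --rows '[{"xyz": [0, 0, -0.0015], "twist": [0, 0, 0], "grip": 1}, {"xyz": [0, 0, 0], "twist": [0, 0, 0], "grip": 1}, {"xyz": [0, 0, 0], "twist": [0, 0, 0], "grip": 1}]'

```text
clock: 7.43
ee_pos: [0.5249, 0.1935, 0.0171]
orientation: [-171.3, 89.9, -0.3]
ft_force: [-0.2, 0.3, -1.4]
width: 0.0429
```

jog_arm --rows '[{"xyz": [0, 0, 0], "twist": [0, 0, 0], "grip": 0.2}, {"xyz": [0, 0, 0], "twist": [0, 0, 0], "grip": 0.2}, {"xyz": [0, 0, 0], "twist": [0, 0, 0], "grip": 0.2}]'

```text
clock: 7.68
ee_pos: [0.5253, 0.1937, 0.0173]
orientation: [-163.3, 89.9, 7.7]
ft_force: [0.8, 0.2, -0.4]
width: 0.0683
```

jog_arm --rows '[{"xyz": [0, 0, 0.03], "twist": [0, 0, 0], "grip": 0.1}, {"xyz": [0, 0, 0.04], "twist": [0, 0, 0], "grip": 0}, {"xyz": [-0.01, 0, 0.04], "twist": [0, 0, 0], "grip": 0}, {"xyz": [-0.035, 0, 0.02], "twist": [0, 0, 0], "grip": 0}, {"xyz": [-0.035, 0, 0], "twist": [0, 0, 0], "grip": 0}]'

```text
clock: 8.1
ee_pos: [0.4477, 0.1937, 0.15]
orientation: [-152.2, 89.9, 18.7]
ft_force: [0.0, 0.6, -1.0]
width: 0.0853
```

jog_arm --rows '[{"xyz": [0, 0, 0], "twist": [0, 0, 0], "grip": 0}, {"xyz": [0, 0, 0], "twist": [0, 0, 0], "grip": 0}]'

```text
clock: 8.27
ee_pos: [0.4425, 0.1933, 0.1518]
orientation: [-143.2, 89.8, 27.7]
ft_force: [1.0, -0.2, 0.2]
width: 0.0853
```

```bash
python3 look.py w14
```

```text
8.3167 [0.442  0.193  0.1513] yawy -99.07641004952814 xax [ 0.001  0.001 -1.   ] 0.08535047455157642 [ 0.31575112 -0.43235454 -0.08033584]
```

View pics/w14.png

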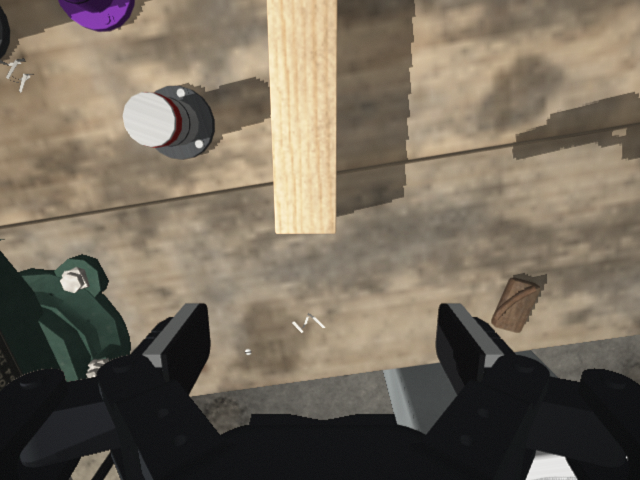

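jog_arm --rows '[{"xyz": [0.02, -0.012, 0], "twist": [0, 0, 0.12], "grip": 0}, {"xyz": [0.02, -0.012, 0], "twist": [0, 0, 0.12], "grip": 0}, {"xyz": [0.02, -0.012, 0], "twist": [0, 0, 0.12], "grip": 0}, {"xyz": [0.02, -0.012, 0], "twist": [0, 0, 0.12], "grip": 0}, {"xyz": [0.02, -0.012, 0], "twist": [0, 0, 0.12], "grip": 0}]'

```text
clock: 8.73
ee_pos: [0.5445, 0.132, 0.1488]
orientation: [-8.8, 89.8, -162.3]
ft_force: [-0.3, 0.3, 0.5]
width: 0.0855
```

jog_arm --rows '[{"xyz": [0.02, -0.012, 0], "twist": [0, 0, 0.12], "grip": 0}, {"xyz": [0.02, -0.012, 0], "twist": [0, 0, 0.12], "grip": 0}, {"xyz": [0.02, -0.012, 0], "twist": [0, 0, 0.12], "grip": 0}, {"xyz": [0.02, -0.012, 0], "twist": [0, 0, 0.12], "grip": 0}, {"xyz": [0.02, -0.012, 0], "twist": [0, 0, 0.12], "grip": 0}]'

```text
clock: 9.15
ee_pos: [0.6526, 0.0665, 0.143]
orientation: [-26.4, 89.5, -144.1]
ft_force: [0.5, 0.5, 0.3]
width: 0.0852
```

jog_arm --rows '[{"xyz": [0.015, -0.01, 0], "twist": [0, 0, 0.12], "grip": 0}, {"xyz": [0.015, -0.01, 0], "twist": [0, 0, 0.12], "grip": 0}, {"xyz": [0.01, 0, 0], "twist": [0, 0, 0.12], "grip": 0}, {"xyz": [0, 0, 0], "twist": [0, 0, 0.06], "grip": 0}, {"xyz": [0, 0, 0], "twist": [0, 0, 0], "grip": 0}]'

```text
clock: 9.57
ee_pos: [0.7018, 0.0388, 0.1354]
orientation: [-35.6, 89.3, -128.1]
ft_force: [-0.7, -0.3, -0.2]
width: 0.0852
```

```bash
python3 look.py w15
```

```text
9.6167 [0.7016 0.0389 0.1353] yawy -2.6626966062805524 xax [-0.007 -0.009 -1.   ] 0.08512589735056574 [ 0.51118179 -0.20558348  0.20045498]
```

View pics/w15.png

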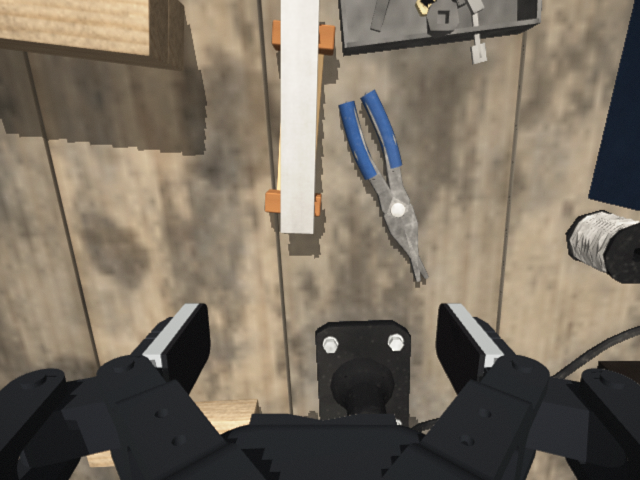

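```bash
python3 - <<'E'
from q import *
C=L('w15'); P=[onplane(C,p,.026)[:2] for p in ((281,233.5),(314,233.5),(319.5,3),(282.5,3))]
print(np.round(P,4)); 
n=(P[0]+P[1])/2; f=(P[2]+P[3])/2; d=(f-n); print(np.linalg.norm(d)); d/=np.linalg.norm(d)
print('w',np.linalg.norm(P[0]-P[1]),np.linalg.norm(P[2]-P[3]),'ang',np.degrees(np.arctan2(d[1],d[0])),'centre',n+d*.0885)
C=L('w14'); print('post',onplane(C,(150,119),.06)); 
a,b=onplane(C,(275,234),.06),onplane(C,(335.5,234),.06); print(a,b,np.linalg.norm(a-b)); d=(b-a)[:2];d/=np.linalg.norm(d); f=np.array([-d[1],d[0]]); print('block c',(a+b)[:2]/2+.08*f,np.degrees(np.arctan2(f[1],f[0])))
E
```

```text
[[0.6683 0.0352]
 [0.6942 0.0341]
 [0.706  0.1929]
 [0.6812 0.194 ]]
0.1592959677407585
w 0.02591032505552949 0.024771947592643666 ang 85.55893300134177 centre [0.68810245 0.1228753 ]
post [0.54123093 0.29676598 0.06      ]
[0.44857112 0.22810253 0.06      ] [0.44151373 0.18408418 0.06      ] 0.0445805079236774
block c [0.52403362 0.19342881] -9.108629621491259
```

```bash
python3 - <<'E'
from q import *
C=L('w15')
for p in ((340,105),(350,150),(362,175),(376,180),(341,50),(396,208)): print(p,onplane(C,p,.01))
E
```

```text
(340, 105) [0.71822908 0.12915737 0.01      ]
(350, 150) [0.72495153 0.09582745 0.01      ]
(362, 175) [0.73397226 0.07616341 0.01      ]
(376, 180) [0.74502377 0.07174322 0.01      ]
(341, 50) [0.72016092 0.16678772 0.01      ]
(396, 208) [0.76108424 0.04847872 0.01      ]
```

jog_arm --rows '[{"xyz": [-0.006, 0.028, -0.02], "twist": [0.005, -0.004, -0.03], "grip": 0.58}, {"xyz": [-0.004, 0.028, -0.025], "twist": [0, 0, 0], "grip": 0.58}, {"xyz": [-0.003, 0.024, -0.015], "twist": [0, 0, 0], "grip": 0.58}, {"xyz": [0, 0, 0], "twist": [0, 0, 0], "grip": 0.58}, {"xyz": [0, 0, 0], "twist": [0, 0, 0], "grip": 0.58}]'

```text
clock: 10.03
ee_pos: [0.6892, 0.1195, 0.0711]
orientation: [-30.2, 89.7, -125.6]
ft_force: [1.0, 0.0, 0.7]
width: 0.036
```

```bash
python3 look.py w16
```

```text
10.0833 [0.6888 0.1195 0.0709] yawy -5.376045547302779 xax [-0.004 -0.004 -1.   ] 0.036218589427722395 [-1.49698075  0.08314661 -0.61285584]
```

View pics/w16.png

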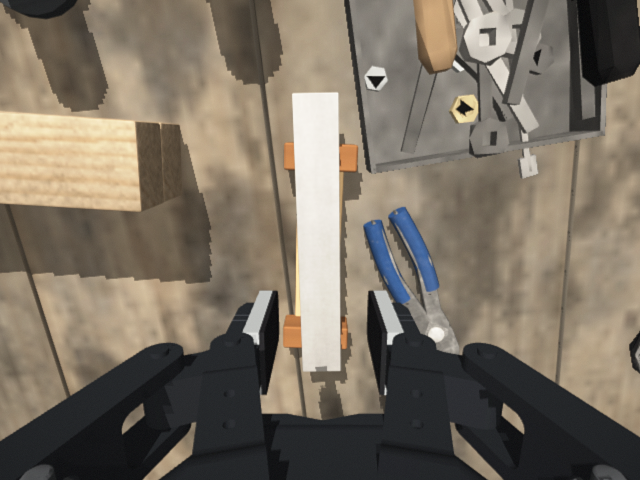

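```bash
python3 - <<'E'
from q import *
quad(L('w16'),((292,94),(337.5,93),(341,371),(303,371)),.026)
C=L('w16')
for p in ((364,225),(368,260),(395,300)): print(onplane(C,p,.01))
E
```

```text
centre [0.6871 0.1232] edges mm [ 25.2 176.3  25.8 175.8] ang 85.85391674248568 -4.796403210791305
[0.71712596 0.13029871 0.01      ]
[0.71822073 0.10621038 0.01      ]
[0.73486718 0.07565084 0.01      ]
```

jog_arm --rows '[{"xyz": [-0.0015, 0.004, -0.02], "twist": [0.004, -0.004, 0.015], "grip": 0.58}, {"xyz": [0, 0, -0.025], "twist": [0, 0, 0], "grip": 0.58}, {"xyz": [0, 0, -0.01], "twist": [0, 0, 0], "grip": 0.58}, {"xyz": [0, 0, 0], "twist": [0, 0, 0], "grip": 0.58}]'

```text
clock: 10.42
ee_pos: [0.6911, 0.1213, 0.0184]
orientation: [96.8, 89.6, 2.0]
ft_force: [-0.6, 0.2, 0.3]
width: 0.0363
```

```bash
python3 look.py w17
```

```text
10.4667 [0.6915 0.1212 0.0192] yawy -4.789026108184291 xax [ 0.008  0.    -1.   ] 0.03573842347351196 [-0.56253237 -0.52168706 -0.07099809]
```

View pics/w17.png

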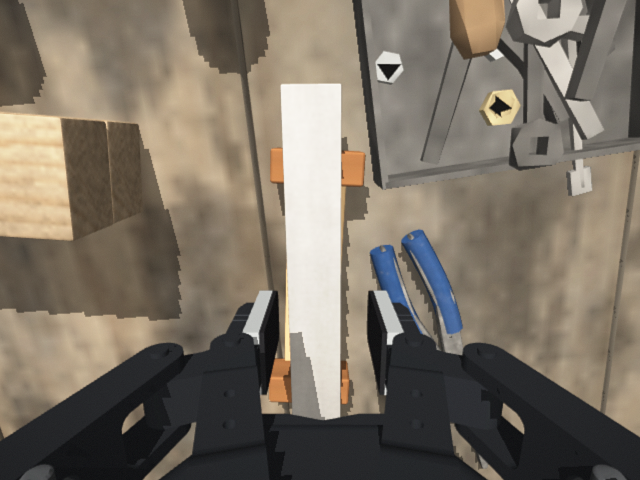

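jog_arm --rows '[{"xyz": [-0.0045, 0.003, 0], "twist": [0, 0.005, 0.005], "grip": 0.58}, {"xyz": [0, 0, -0.01], "twist": [0, 0, 0], "grip": 0.58}, {"xyz": [0, 0, 0], "twist": [0, 0, 0], "grip": 0.58}]'

```text
clock: 10.72
ee_pos: [0.6893, 0.1234, 0.0123]
orientation: [102.2, 89.6, 7.6]
ft_force: [0.0, -0.3, -0.4]
width: 0.0356
```

```bash
python3 look.py w18
```

```text
10.7667 [0.6901 0.1236 0.0134] yawy -4.613197702153373 xax [ 0.009  0.001 -1.   ] 0.03606458839033251 [-0.27227626 -0.44945305  0.4029194 ]
```

View pics/w18.png

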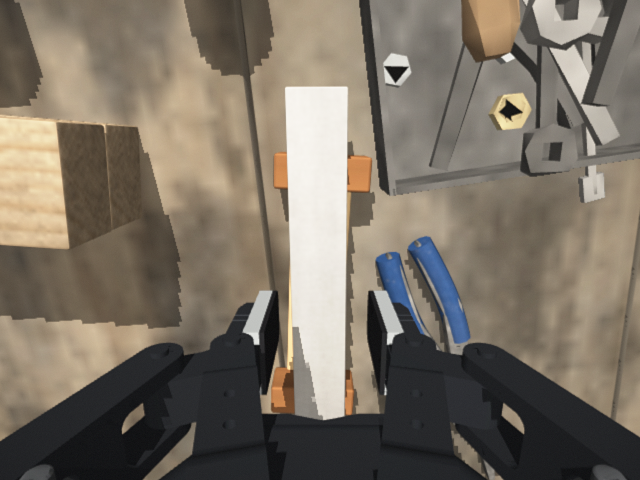

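jog_arm --rows '[{"xyz": [-0.002, 0.001, -0.012], "twist": [0, 0.008, 0], "grip": 0.58}, {"xyz": [0, 0, -0.009], "twist": [0, 0, 0], "grip": 0.58}, {"xyz": [0, 0, 0], "twist": [0, 0, 0], "grip": 0.58}]'

```text
clock: 11.02
ee_pos: [0.6895, 0.125, -0.0072]
orientation: [121.2, 89.8, 26.6]
ft_force: [-0.0, 0.1, -0.6]
width: 0.0361
```

```bash
python3 look.py w19
```

```text
11.0667 [ 0.6896  0.125  -0.0068] yawy -4.620482438914258 xax [ 0.004  0.002 -1.   ] 0.035972076059243865 [-0.36406949 -1.13338954  0.37044359]
```

View pics/w19.png

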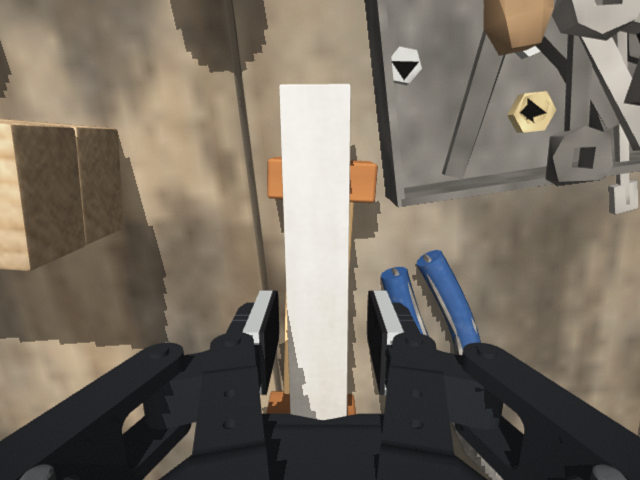

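jog_arm --newtons 60 --rows '[{"xyz": [-0.0015, 0, 0], "twist": [-0.002, 0.003, 0.003], "grip": 0.62}, {"xyz": [0, 0, 0], "twist": [0, 0, 0], "grip": 1}, {"xyz": [0, 0, 0], "twist": [0, 0, 0], "grip": 1}, {"xyz": [0, 0, 0], "twist": [0, 0, 0], "grip": 1}]'

```text
clock: 11.4
ee_pos: [0.6878, 0.1251, -0.0072]
orientation: [-15.5, 90.0, -109.9]
ft_force: [-0.2, -0.1, -0.1]
width: 0.0002
```

```bash
python3 look.py w20
```

```text
11.45 [ 0.688   0.1251 -0.0071] yawy -4.418868426124253 xax [ 0. -0. -1.] 7.824846051072391e-05 [0.75085622 0.28150363 0.44322477]
```

View pics/w20.png

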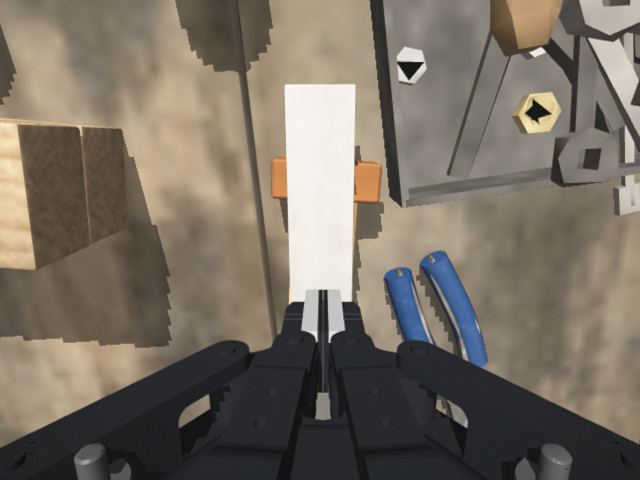

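jog_arm --newtons 60 --rows '[{"xyz": [0, 0, 0.002], "twist": [0, 0, 0], "grip": 0.58}, {"xyz": [0, 0, 0], "twist": [0, 0, 0], "grip": 0.58}, {"xyz": [0, 0, 0], "twist": [0, 0, 0], "grip": 0.58}, {"xyz": [0, 0, 0], "twist": [0, 0, 0], "grip": 0.58}, {"xyz": [0, 0, 0], "twist": [0, 0, 0], "grip": 0.58}]'

```text
clock: 11.87
ee_pos: [0.6885, 0.1252, -0.004]
orientation: [87.8, 89.9, -6.6]
ft_force: [-0.2, 0.1, -0.5]
width: 0.0357
```

```bash
python3 look.py w21
```

```text
11.9167 [ 0.6886  0.1251 -0.004 ] yawy -4.422411744186701 xax [ 0.002 -0.    -1.   ] 0.03592663712836387 [-0.39205859  0.14222958 -0.46179825]
```

jog_arm --rows '[{"xyz": [-0.001, -0.001, -0.01], "twist": [0, 0, 0], "grip": 0.58}, {"xyz": [0, 0, -0.008], "twist": [0, 0.002, 0], "grip": 0.58}, {"xyz": [0, 0, 0], "twist": [0, 0, 0], "grip": 0.58}]'

```text
clock: 12.17
ee_pos: [0.6878, 0.1241, -0.0231]
orientation: [96.1, 90.0, 1.6]
ft_force: [-0.3, 0.3, -0.1]
width: 0.036
```

```bash
python3 look.py w22
```

```text
12.2167 [ 0.6877  0.1241 -0.0228] yawy -4.421755977588396 xax [ 0. -0. -1.] 0.03587198754405689 [0.21449463 0.20517655 0.22503889]
```

View pics/w22.png

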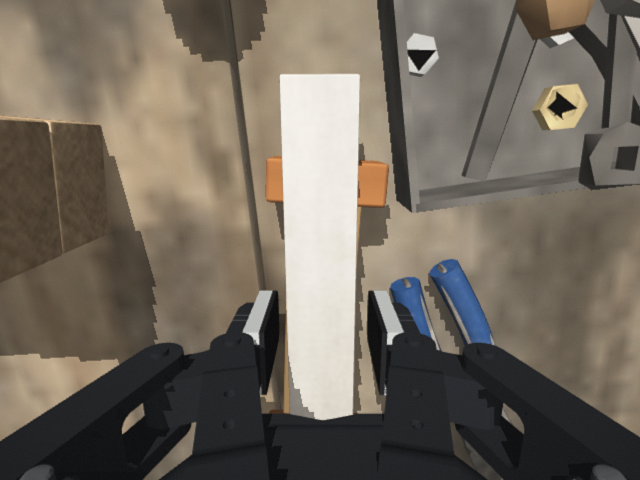

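jog_arm --newtons 60 --rows '[{"xyz": [0, 0, 0], "twist": [0, 0, 0], "grip": 0.65}, {"xyz": [0, 0, 0], "twist": [0, 0, 0], "grip": 1}, {"xyz": [0, 0, 0], "twist": [0, 0, 0], "grip": 1}, {"xyz": [0, 0, 0], "twist": [0, 0, 0], "grip": 1}]'

```text
clock: 12.55
ee_pos: [0.6874, 0.124, -0.0233]
orientation: [-71.2, 89.9, -165.6]
ft_force: [-0.3, -0.3, -0.6]
width: 0.0241
```

```bash
python3 look.py w23
```

```text
12.6 [ 0.6874  0.124  -0.0233] yawy -4.42209229172398 xax [-0.001 -0.    -1.   ] 0.024091386345256226 [-0.22532379 -0.66680473 -1.4591555 ]
```

View pics/w23.png

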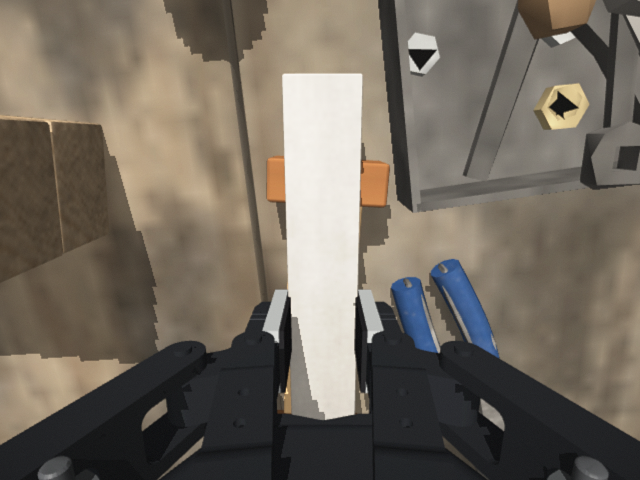

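```bash
python3 - <<'E'
from q import *
C=L('w23'); a=onplane(C,(283,74),.026)[:2];b=onplane(C,(362,74),.026)[:2]
d=b-a; print(np.linalg.norm(d)); d/=np.linalg.norm(d); f=np.array([-d[1],d[0]]); c=(a+b)/2-.0885*f
print(c,np.degrees(np.arctan2(f[1],f[0])), 'off',(c-[.6874,.124])@f,(c-[.6874,.124])@d)
E
```

```text
0.02512209306760179
[0.68745309 0.12295743] 85.51154279897783 off -0.0010352153367134142 0.00013451728065457484
```

jog_arm --rows '[{"xyz": [0, 0, 0.02], "twist": [0, 0, 0], "grip": 1}, {"xyz": [0, 0, 0.035], "twist": [0, 0, 0], "grip": 1}, {"xyz": [0, 0, 0.035], "twist": [0, 0, 0], "grip": 1}, {"xyz": [-0.015, 0.01, 0.025], "twist": [0, 0, -0.03], "grip": 1}, {"xyz": [-0.03, 0.024, 0.005], "twist": [0, 0, -0.03], "grip": 1}]'

```text
clock: 13.02
ee_pos: [0.642, 0.1544, 0.0959]
orientation: [-74.3, 89.7, -172.5]
ft_force: [1.3, 0.8, -1.1]
width: 0.0237
```

jog_arm --rows '[{"xyz": [-0.03, 0.024, 0], "twist": [0, 0, -0.02], "grip": 1}, {"xyz": [-0.03, 0.024, 0], "twist": [0, 0, 0], "grip": 1}, {"xyz": [-0.025, 0.02, 0], "twist": [0, 0, 0], "grip": 1}, {"xyz": [0, 0, 0], "twist": [0, 0, 0], "grip": 1}, {"xyz": [0, 0, 0], "twist": [0, 0, 0], "grip": 1}]'

```text
clock: 13.43
ee_pos: [0.5501, 0.2274, 0.1002]
orientation: [-128.7, 89.9, 131.8]
ft_force: [0.7, 0.7, -1.4]
width: 0.0239
```

```bash
python3 look.py w24
```

```text
13.4833 [0.55   0.2273 0.1   ] yawy -9.495340073511294 xax [-0.002  0.002 -1.   ] 0.024225363845278368 [-0.65651662 -0.0104748  -2.68687702]
```

View pics/w24.png

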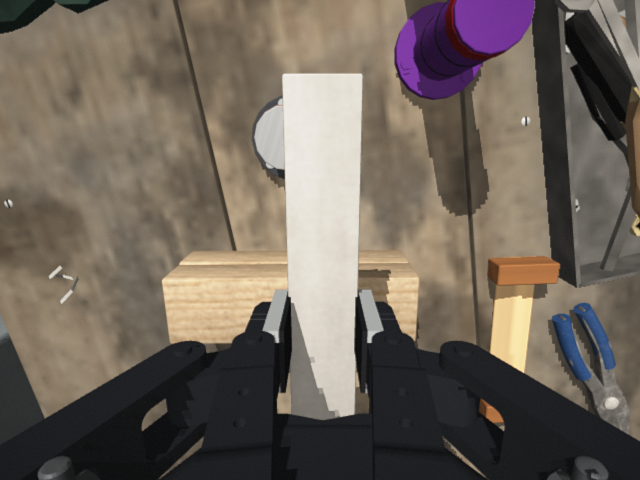

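jog_arm --rows '[{"xyz": [-0.009, 0.011, -0.005], "twist": [0, 0, 0.006], "grip": 1}, {"xyz": [-0.008, 0.01, -0.01], "twist": [0, 0, 0], "grip": 1}, {"xyz": [0, 0, -0.015], "twist": [0, 0, 0], "grip": 1}, {"xyz": [0, 0, -0.01], "twist": [0, 0, 0], "grip": 1}, {"xyz": [0, 0, 0], "twist": [0, 0, 0], "grip": 1}]'

```text
clock: 13.9
ee_pos: [0.5338, 0.2494, 0.0567]
orientation: [-160.5, 89.8, 100.2]
ft_force: [0.1, -0.5, -2.1]
width: 0.0243
```

jog_arm --rows '[{"xyz": [0, 0, 0], "twist": [0, 0, 0], "grip": 1}]'

```text
clock: 13.98
ee_pos: [0.5335, 0.2492, 0.0556]
orientation: [-124.8, 89.8, 135.8]
ft_force: [0.7, 0.4, -1.5]
width: 0.0243
```

```bash
python3 look.py w25
```

```text
14.0333 [0.5333 0.249  0.0556] yawy -9.351959120939581 xax [-0.002  0.002 -1.   ] 0.024228526388256923 [-0.51935914 -0.18755425 -3.26196096]
```

View pics/w25.png

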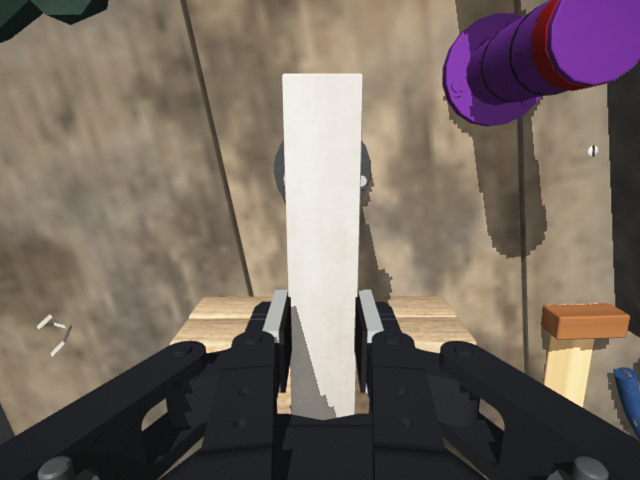

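jog_arm --rows '[{"xyz": [0, 0, -0.015], "twist": [-0.002, -0.002, 0.004], "grip": 1}, {"xyz": [0, 0, -0.013], "twist": [0, 0, 0], "grip": 1}, {"xyz": [0, 0, -0.003], "twist": [0, 0, 0], "grip": 1}, {"xyz": [0, 0, 0], "twist": [0, 0, 0], "grip": 1}]'

```text
clock: 14.37
ee_pos: [0.5355, 0.2491, 0.0246]
orientation: [122.3, 89.8, 23.0]
ft_force: [-0.6, -0.3, -1.7]
width: 0.0241
```

```bash
python3 look.py w26;python3 - <<'E'
from h import *
i=viewer.camera('side'); S=cal('side'); x,y=map(int,proj(S,[[.53,.23,.05]])[0])
cv2.imwrite('pics/s26.png',cv2.resize(i[y-60:y+60,x-80:x+80],None,fx=5,fy=5,interpolation=cv2.INTER_CUBIC))
E
```

```text
14.4167 [0.5355 0.249  0.0248] yawy -9.22007522728617 xax [ 0.003  0.001 -1.   ] 0.02411960960251376 [ 0.45315395 -0.35493971 -1.67058347]
```

View pics/s26.png

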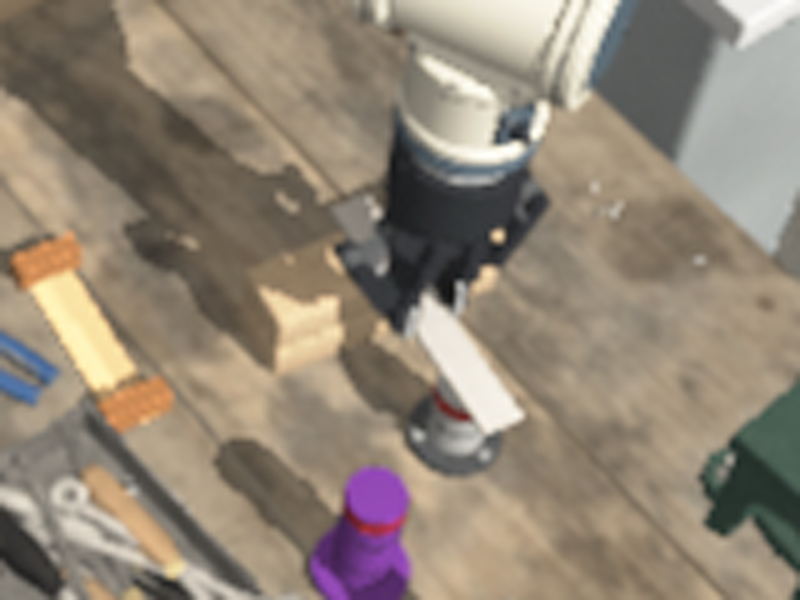

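jog_arm --rows '[{"xyz": [-0.0025, 0, -0.004], "twist": [-0.001, 0.003, 0.001], "grip": 1}, {"xyz": [0, 0, -0.003], "twist": [0, 0, 0], "grip": 1}, {"xyz": [0, 0, 0], "twist": [0, 0, 0], "grip": 1}]'

```text
clock: 14.72
ee_pos: [0.5343, 0.2496, 0.0194]
orientation: [130.1, 89.8, 30.9]
ft_force: [-0.1, -0.7, -1.9]
width: 0.0243
```

```bash
python3 look.py w27
```

```text
14.7667 [0.5343 0.2496 0.0195] yawy -9.177507856906674 xax [ 0.002  0.001 -1.   ] 0.024282325366397847 [ 0.01573967  0.14710928 -3.20699131]
```

View pics/w27.png

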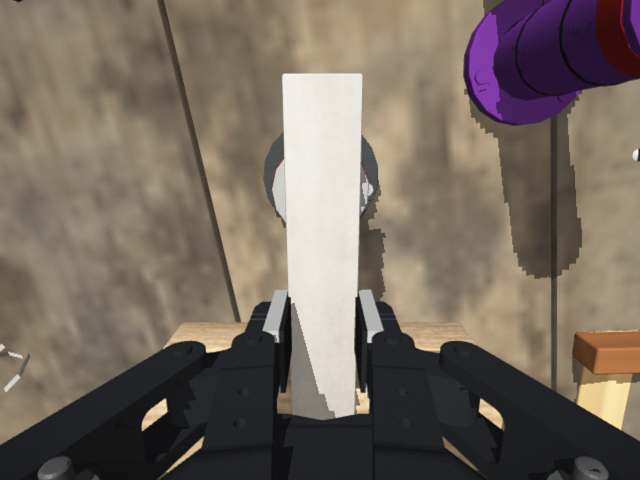

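jog_arm --rows '[{"xyz": [-0.0015, -0.001, -0.0015], "twist": [0, 0.001, 0.001], "grip": 1}, {"xyz": [0, 0, -0.0015], "twist": [0, 0, 0], "grip": 1}, {"xyz": [0, 0, 0], "twist": [0, 0, 0], "grip": 1}]'

```text
clock: 15.02
ee_pos: [0.533, 0.2488, 0.0169]
orientation: [138.4, 89.8, 39.3]
ft_force: [0.1, -0.1, -2.8]
width: 0.024
```

```bash
python3 look.py w28
```

```text
15.0667 [0.533  0.2488 0.017 ] yawy -9.10639425479469 xax [ 0.002  0.002 -1.   ] 0.024167354946330252 [-0.40646249  0.16552234 -2.52632575]
```

jog_arm --rows '[{"xyz": [0, 0, -0.001], "twist": [0, 0, 0], "grip": 1}, {"xyz": [0, 0, 0], "twist": [0, 0, 0], "grip": 1}]'

```text
clock: 15.23
ee_pos: [0.5333, 0.2489, 0.0168]
orientation: [137.1, 89.8, 38.0]
ft_force: [0.1, 0.0, -1.7]
width: 0.0238
```

```bash
python3 - <<'E'
from h import *
s=status.observe();print(s['ee_pos'],s['ft_force'],s['torque'])
E
```

```text
[0.53326804 0.24887912 0.01682377] [ 0.13341543  0.03783346 -1.65008488] [0.00955311 0.06420875 0.00600212]
```

jog_arm --rows '[{"xyz": [0, 0, -0.0015], "twist": [0, 0, 0], "grip": 1}, {"xyz": [0, 0, -0.001], "twist": [0, 0, 0], "grip": 1}, {"xyz": [0, 0, 0], "twist": [0, 0, 0], "grip": 1}]'

```text
clock: 15.48
ee_pos: [0.5336, 0.249, 0.017]
orientation: [135.4, 89.8, 36.3]
ft_force: [-0.2, -0.0, -2.6]
width: 0.0243
```

```bash
python3 - <<'E'
from h import *
s=status.observe();print(s['ee_pos'],s['ft_force'],s['torque'])
E
```

```text
[0.53360123 0.24901168 0.01702217] [-2.22855057e-01 -7.25978144e-04 -2.61713480e+00] [-0.03724846  0.07608552  0.01703047]
```

jog_arm --rows '[{"xyz": [-0.0005, 0, -0.002], "twist": [0, 0.001, 0], "grip": 1}, {"xyz": [0, 0, -0.002], "twist": [0, 0, 0], "grip": 1}]'

```text
clock: 15.65
ee_pos: [0.5338, 0.2492, 0.0164]
orientation: [138.4, 89.8, 39.3]
ft_force: [-11.2, -5.1, 32.2]
width: 0.0241
```

```bash
python3 look.py w29; python3 - <<'E'
from h import *
i=viewer.camera('side'); S=cal('side'); x,y=map(int,proj(S,[[.53,.25,.05]])[0])
cv2.imwrite('pics/s29.png',cv2.resize(i[y-45:y+45,x-60:x+60],None,fx=6.6,fy=6.6,interpolation=cv2.INTER_CUBIC))
E
```

```text
15.7 [0.5338 0.2492 0.0165] yawy -9.108066180912434 xax [ 0.003  0.003 -1.   ] 0.024267864541993242 [-7.50827172 -3.24127008 22.94443291]
```

View pics/s29.png

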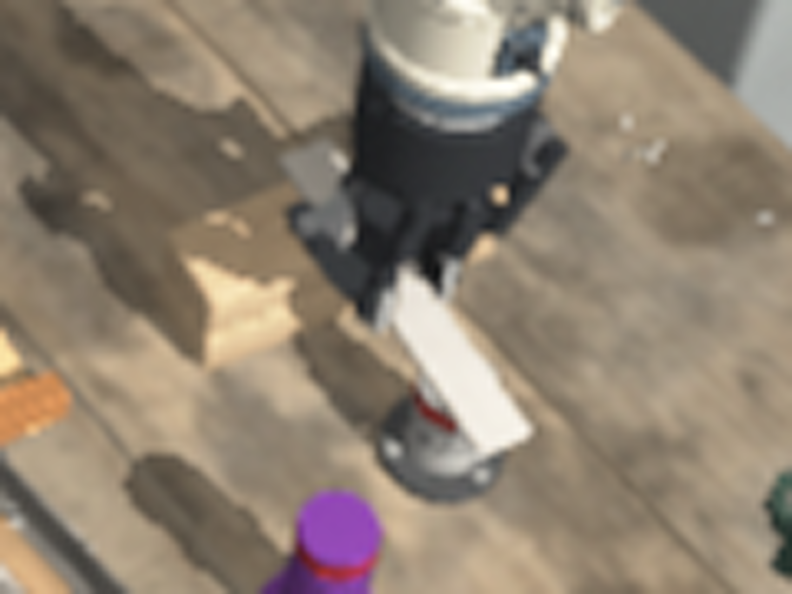

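jog_arm --rows '[{"xyz": [0, 0, 0], "twist": [0, 0, 0], "grip": 1}, {"xyz": [0, 0, 0], "twist": [0, 0, 0], "grip": 1}]'

```text
clock: 15.92
ee_pos: [0.5342, 0.2494, 0.0176]
orientation: [134.1, 89.7, 35.0]
ft_force: [-0.2, -0.2, -1.8]
width: 0.0243
```

jog_arm --newtons 20 --rows '[{"xyz": [0, 0, 0], "twist": [0, 0, 0], "grip": 0.6}, {"xyz": [0, 0, 0], "twist": [0, 0, 0], "grip": 0.5}, {"xyz": [0, 0, 0], "twist": [0, 0, 0], "grip": 0.4}, {"xyz": [0, 0, 0], "twist": [0, 0, 0], "grip": 0.4}]'

```text
clock: 16.25
ee_pos: [0.5348, 0.2496, 0.0169]
orientation: [132.5, 89.6, 33.4]
ft_force: [0.6, 0.2, 0.8]
width: 0.0512
```

```bash
python3 look.py w30
```

```text
16.3 [0.5347 0.2496 0.0169] yawy -9.10899180441846 xax [ 0.006  0.004 -1.   ] 0.051085466198813434 [-0.43258507  0.44678024  0.62444361]
```

View pics/w30.png

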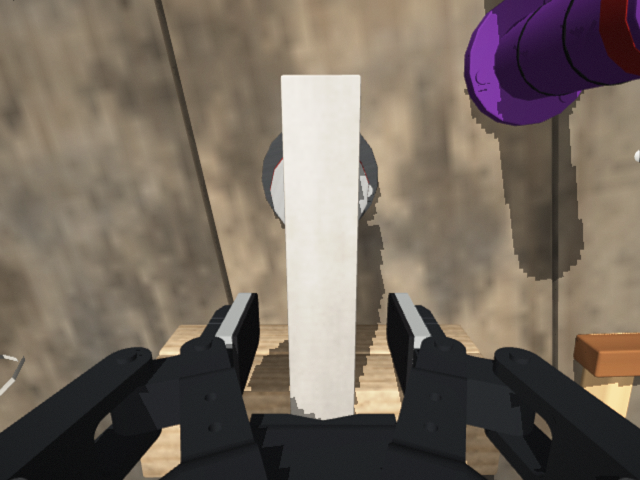

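jog_arm --rows '[{"xyz": [0, 0, 0.02], "twist": [0, 0, 0], "grip": 0.3}, {"xyz": [0, 0, 0.035], "twist": [0, 0, 0], "grip": 0.2}, {"xyz": [0, 0, 0.035], "twist": [0, 0, 0], "grip": 0.2}, {"xyz": [0, -0.02, 0.03], "twist": [0, 0, 0], "grip": 0.2}, {"xyz": [0, -0.035, 0.01], "twist": [0, 0, 0], "grip": 0.2}]'

```text
clock: 16.72
ee_pos: [0.5314, 0.1962, 0.1465]
orientation: [-96.4, 89.8, 164.8]
ft_force: [1.0, -0.0, -0.5]
width: 0.0682
```

jog_arm --rows '[{"xyz": [0, -0.035, 0], "twist": [0, 0, 0], "grip": 0.2}, {"xyz": [0, -0.025, 0], "twist": [0, 0, 0], "grip": 0.2}, {"xyz": [0, 0, 0], "twist": [0, 0, 0], "grip": 0.2}, {"xyz": [0, 0, 0], "twist": [0, 0, 0], "grip": 0.2}]'

```text
clock: 17.05
ee_pos: [0.5338, 0.1307, 0.1517]
orientation: [115.3, 89.6, 16.4]
ft_force: [-0.1, -1.0, 0.8]
width: 0.0687
```

```bash
python3 look.py w31
```

```text
17.1 [0.5337 0.131  0.1516] yawy -8.879708621399946 xax [ 0.006  0.001 -1.   ] 0.06849262340027062 [ 0.00248042 -1.67141098  0.56423784]
```

View pics/w31.png

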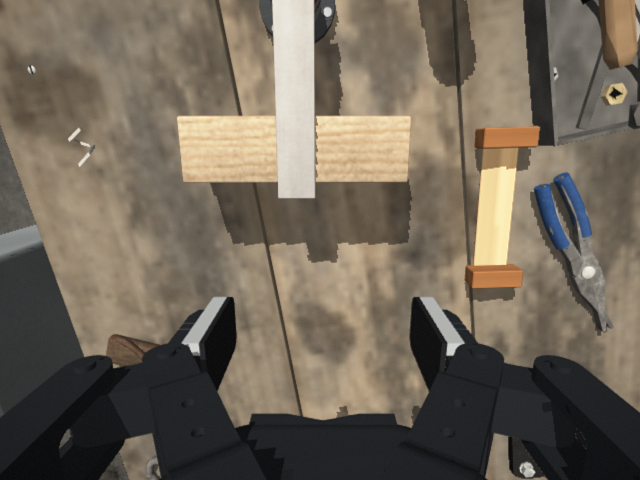

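```bash
python3 - <<'E'
from q import *
C=L('w31'); c=quad(C,((178,116),(410.5,116),(409.5,182),(183,182)),.06)
P=np.array([onplane(C,p,.066)[:2] for p in ((278,198),(315,198),(313,10),(275,10))])
n=(P[0]+P[1])/2;f=(P[2]+P[3])/2;d=f-n;d/=np.linalg.norm(d);print('bar w',np.linalg.norm(P[0]-P[1]),'ang',np.degrees(np.arctan2(d[1],d[0])),'centre',n+.0885*d)
bx=np.array([np.cos(np.radians(80.9)),np.sin(np.radians(80.9))]);by=np.array([bx[1],-bx[0]])
r=n+.0885*d-c; print('bar centre rel block: along',r@bx,'lat',r@by)
E
```

```text
centre [0.5252 0.1934] edges mm [157.8  44.6 160.7  44.4] ang 81.72444986012617 -8.989429046952553
bar w 0.025966938549639832 ang 80.73838927236433 centre [0.53484291 0.24830053]
bar centre rel block: along 0.055747267853801956 lat 0.0008052539736011597
```

jog_arm --rows '[{"xyz": [-0.02, -0.035, 0], "twist": [0, 0, 0], "grip": 0.2}, {"xyz": [-0.02, -0.035, 0], "twist": [0, 0, 0], "grip": 0.2}, {"xyz": [-0.02, -0.035, 0], "twist": [0, 0, 0], "grip": 0.2}, {"xyz": [-0.02, -0.035, 0], "twist": [0, 0, 0], "grip": 0.2}, {"xyz": [-0.02, -0.035, 0], "twist": [0, 0, 0], "grip": 0.2}]'

```text
clock: 17.52
ee_pos: [0.4357, -0.0391, 0.1506]
orientation: [121.3, 89.4, 23.2]
ft_force: [0.8, -1.4, 0.7]
width: 0.0683
```

jog_arm --rows '[{"xyz": [0, -0.03, 0], "twist": [0, 0, 0], "grip": 0.2}, {"xyz": [0, -0.03, 0], "twist": [0, 0, 0], "grip": 0.2}, {"xyz": [0, 0, 0], "twist": [0, 0, 0], "grip": 0.2}]'

```text
clock: 17.77
ee_pos: [0.4312, -0.1024, 0.1497]
orientation: [133.5, 89.5, 35.4]
ft_force: [0.9, -0.2, 0.5]
width: 0.0683
```

```bash
python3 - <<'E'
from h import *
a=viewer.camera('top');b=viewer.camera('side'); cv2.imwrite('pics/t_end.png',a);cv2.imwrite('pics/s_end.png',b)
cv2.imwrite('pics/t_c.png',cv2.resize(a[200:320,120:280],None,fx=5,fy=5,interpolation=cv2.INTER_CUBIC))
cv2.imwrite('pics/s_c.png',cv2.resize(b[240:360,330:490],None,fx=5,fy=5,interpolation=cv2.INTER_CUBIC))
o=cv2.imread('pics/top0.png'); d=cv2.absdiff(a,o).max(2); cv2.imwrite('pics/diff.png',d*2)
print(status.observe()['clock'])
E
```

```text
17.8667
```

View pics/t_c.png

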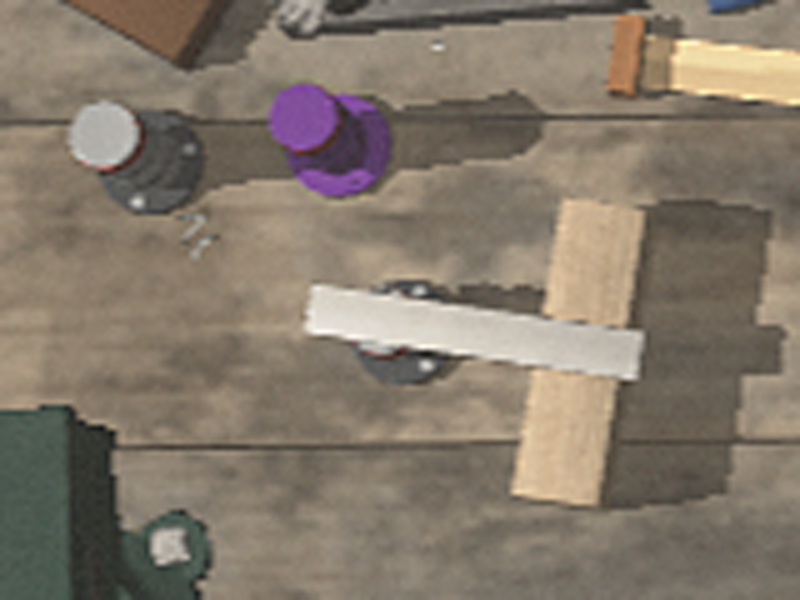

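View pics/s_c.png

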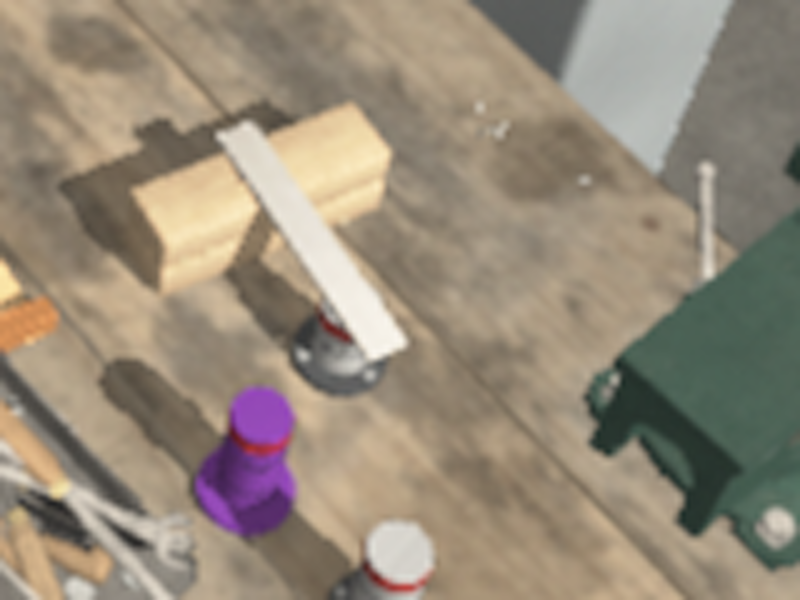

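View pics/diff.png

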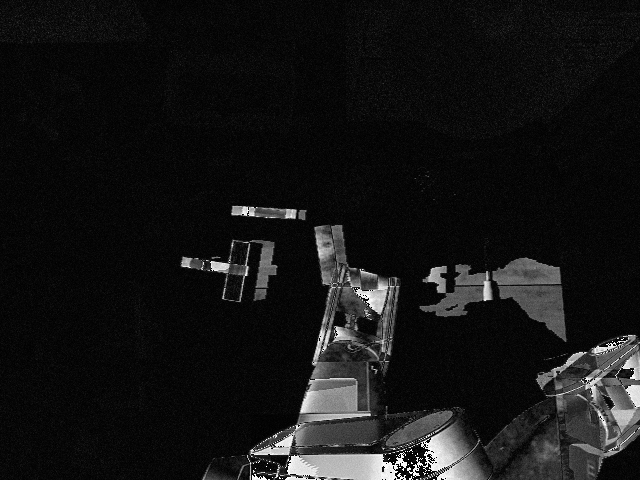

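```bash
python3 - <<'E'
from bench import ticket
print(ticket.hand_in())
E
```

```text
the job is handed in; nothing more can be done
None
```

The job is done and handed in at about 18 s. The post beside the first block measured about 55 mm high, so it is the low post (60 mm). That meant one more block: I stacked a single loose pine block squarely on the first one. The other two stay on the bench as spares. I then laid the flat bar across the post and the stack.

**Last checks**
- **Upper block:** its centre is about 1–2 mm from the first block's measured centre, and its angle is within 1°. The side view shows the two sides flush.
- **Bar:** its centre is 55.7 mm from the stack centre along the line to the post; the ideal is about 54.8 mm. It is 0.8 mm off sideways, and its angle differs from that line by about 0.2°. It looks flat on both supports in the side view.
- **Everything else:** comparing the top camera's before and after pictures shows no movement of the posts, the purple look-alike, the oil bottle or the other tools. The screwdriver lies in changed arm shadow there, but its outline looks unmoved.

**What failed or disagreed**
- **Missed grasps:** my first closing on the block and on the bar each shut on air. The finger ends sit roughly 35–40 mm behind the reported tool point. I corrected the height and gripped again; nothing was seen to move.
- **Block grip:** it was shallow, only a few millimetres of pad, but it held.
- **Setting the bar down:** the wrist force briefly reached about 34 N, and I relaxed it before letting go.
- **Cameras:** the wrist and top cameras differed by about 2 mm in y.

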